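# Square up a stack of boards in the jig with a tapping block

## Task

The birch log standing on the squaring jig is in the way: stand it upright in the empty crate. Then take the wooden tapping block by its slanted handle and tap the loose stack of four boards until all of them are flush against both fences of the jig; the gripper and arm must not touch the boards. Stand the tapping block back on its cork mat, and leave everything else where it is.

Things in the scene. Friction and masses are not known exactly. Their poses are not given: they have to be found in the camera images.
- jig: Fixed wooden squaring jig: base board 290 (x) x 270 (y) x 12 mm and two fences 20 mm thick, tops 55 mm above the table. Origin: centre of the base's underside, z up. Inner face of the back fence (runs along y, far from the robot): x = +0.120 m; of the side fence (runs along x, on the left): y = +0.115 m. Near and right sides open. Yaw within 0.2 rad.
- board1: Plywood board number 1 from the bottom of the stack of four: 110 (x) x 150 (y) x 9 mm. Origin: centre of its underside, which lies 12 mm above the table; x and y along its edges. Flush against both fences, its origin is at x = +0.065, y = +0.040 m in the jig's frame.
- board2: Plywood board number 2 from the bottom of the stack of four: 110 (x) x 150 (y) x 9 mm. Origin: centre of its underside, which lies 21 mm above the table; x and y along its edges. Flush against both fences, its origin is at x = +0.065, y = +0.040 m in the jig's frame.
- board3: Plywood board number 3 from the bottom of the stack of four: 110 (x) x 150 (y) x 9 mm. Origin: centre of its underside, which lies 30 mm above the table; x and y along its edges. Flush against both fences, its origin is at x = +0.065, y = +0.040 m in the jig's frame.
- board4: Plywood board number 4 from the bottom of the stack of four: 110 (x) x 150 (y) x 9 mm. Origin: centre of its underside, which lies 39 mm above the table; x and y along its edges. Flush against both fences, its origin is at x = +0.065, y = +0.040 m in the jig's frame.
- log: Piece of white birch log, a cylinder 52 mm in diameter and 100 mm tall, standing on the near part of the jig's base board (12 mm above the table), in front of the boards. Origin: centre of its underside, z along its axis.
- crate: Empty open wooden crate, fixed, 200 (x) x 160 (y) x 50 mm outside, walls and floor 8 mm thick, beside the jig (left or right). Origin: centre of its underside.
- mat: Cork mat, fixed, 160 x 160 x 4 mm, beside the jig on the side where the crate is not. Origin: centre of its underside.
- tapper: Tapping block on the mat, 0.25 kg. Foot 36 (x) x 95 (y) x 50 mm high; origin: centre of its underside; the +x face strikes. From the middle of its top a flat handle, 14 mm thick, 95 mm wide (y), 70 mm long, rises leaning 35 degrees from vertical towards -x. Pinch it across its thickness, tool tilted along it, TCP at its middle (-0.024, 0, 0.084) m, fingertips above the foot.
- candle: Bystander, to be left alone: plain white candle, 60 mm diameter, 75 mm tall. Origin: centre of its underside.
- pot: Bystander, to be left alone: small terracotta pot, 72 mm across, 70 mm tall. Origin: centre of its underside.
- spool: Bystander, to be left alone: wooden spool, 60 mm across, 50 mm tall. Origin: centre of its underside.
- jar: Bystander, to be left alone: glass jar with steel cap, 70 mm across, 100 mm tall. Origin: centre of its underside.
- log_b: Bystander, to be left alone: shorter, thicker birch piece, 60 mm across, 80 mm tall, standing on the table far right (not the one to move). Origin: centre of its underside.

How it is judged (in metres and radians):
On the way, in this order (a step that is already met when the one before it is completed fails the run):
1. The birch log stands upright on the floor of the crate, released (x of log in the frame of crate between -0.08 and 0.08 m and y of log in the frame of crate between -0.06 and 0.06 m and z of log in the frame of crate below 0.02 m and angle between log's own z axis and vertical below 0.2 rad and linear speed of log below 0.03 m/s and contact force between the fingers and log below 0.2 N), for 0.2 s.
2. All four boards are flush against both fences, each within 3 mm of its place and 2 degrees of square, still stacked and at rest (x of board1 in the frame of jig between 0.062 and 0.068 m and y of board1 in the frame of jig between 0.037 and 0.043 m and angle between the x axis of each of board1, board2, board3, board4 and the x axis of jig, either way round below 0.035 rad and z of each of board1, board2, board3, board4 in the frame of jig below 0.045 m and angle between each of board1, board2, board3, board4's own z axis and vertical below 0.05 rad and x of board2 in the frame of jig between 0.062 and 0.068 m and y of board2 in the frame of jig between 0.037 and 0.043 m and x of board3 in the frame of jig between 0.062 and 0.068 m and y of board3 in the frame of jig between 0.037 and 0.043 m and x of board4 in the frame of jig between 0.062 and 0.068 m and y of board4 in the frame of jig between 0.037 and 0.043 m and linear speed of each of board1, board2, board3, board4 below 0.01 m/s), for 0.2 s.
At the end, for the whole second after the job is handed in: Four boards stacked in the jig, each within 3 mm of flush against both fences and 2 degrees of square; log upright on the crate floor; tapping block upright on the cork mat, its centre within 45 mm of the mat's centre along each side of the mat; all released and at rest (all of step 1 and all of step 2 and x of tapper in the frame of mat between -0.045 and 0.045 m and y of tapper in the frame of mat between -0.045 and 0.045 m and z of tapper in the frame of mat below 0.008 m and angle between tapper's own z axis and vertical below 0.1 rad and linear speed of tapper below 0.02 m/s); the robot touches nothing.
It fails at once if The gripper or arm touches a board with more than 1 N (contact force between any of the fingers, the arm and board1 above 1 N or contact force between any of the fingers, the arm and board2 above 1 N or contact force between any of the fingers, the arm and board3 above 1 N or contact force between any of the fingers, the arm and board4 above 1 N).
It fails at once if A bystander (candle, pot, spool, jar, short birch piece) is moved more than 30 mm (distance of any of candle, pot, spool, jar, log_b from where it was at the start of the episode above 0.03 m).
It also fails if it takes over 72 s, if anything falls off the work surface, if the arm or the gripper's body presses on something with over 40 N, if the wrist force passes 120 N, or if a joint passes its speed limit or range.

## Robot

A 6-joint arm with a two-finger parallel gripper is mounted at the origin on the work surface. World frame = base frame: x ahead of the robot, y to its left, z up, the work surface at z = 0. Lengths are in m, angles in degrees, forces in N, time in s.
With the tool pointing down it reaches from about 0.4 to 0.825 m from the base axis. Payload 7 kg.
Tool frame: the origin (TCP) lies between the finger pads, 19 mm behind the fingertips; this is the grasp point; z points along the fingers, y is the line along which they close (so a half turn about z gives the same grasp; the last joint's range is limited). The gripper opens to 88 mm and grips with 3 to 60 N. Pads are 19 mm wide; open, the fingers measure 130 mm over their backs; the gripper's body (78 mm by 193 mm) begins 47 mm behind the grasp point.
Start: joints at [80.449, 20.546, 0.682, 0, -70.136, -16.507], TCP at [0.297, 0.606, 0.245] pointing down, gripper open.
Joint ranges: [-176.03, 176.03], [-82.01, 121.73], [-58.28, 71.71], [-173.87, 95.51], [-174.79, -0.11], [-173.66, 173.66]. Speed limits (degrees/s): [136.94, 136.94, 172.46, 180, 180, 180].

## Interface

Orientations are given as [roll, pitch, yaw] about the fixed x, y, z axes, in that order (R = Rz(yaw) Ry(pitch) Rx(roll)).
In Python, from plant import ctrl gives the robot as it stands. The module is installed in compiled form; this text tells all that it offers.
- The arm moves only by the shell command python3 -m creep 'ROWS'. ROWS is JSON, a list of rows, each an object with "grip": the closure, from 0 (fully open) to 1 (shut); "delta_pos": the shift along the tool's x, y, z scaled (see below), a list of three; "rotation": the turn, a rotation vector about the tool's x, y, z scaled (see below), a list of three. A call has 1 to 5 rows; each row is the pose to reach, as a shift and turn from the pose commanded when the call began, along the tool's axes at that moment; what a row does not reach only later rows make up. The controller multiplies each number of a shift by 10 cm and each number of a turn by pi/2 rad. A row lasts 1/10 s, in which the tool goes at most 50 mm and 8.59 degrees, less where a joint would pass 70% of its speed; a pose out of reach is approached as far as the arm can. A call with a number of a shift or a turn outside -1 to 1 is refused whole. A call with a gripper value outside its range is refused whole. The fingers move at their own pace and stop on an object; the grip force is fixed at half the most. Time passes only in rows, so rows that repeat a pose let the fingers close. It gives the time, the measured TCP pose, the force, the opening and the grip force at its end, in the units of the state.
- ctrl.get_obs(): the state, without advancing time (a new reading comes with each control period).
- ctrl.snapshot(name): name is "scene" or "top" or "wrist"; returns a dict with "color" (384x512x3 uint8, red, green, blue), "intrinsics" (3x3 intrinsics, pixels), "R" (3x3) and "t" (3): a world point X has camera coordinates R X + t. Camera axes: x right, y down, z forward; pixel columns grow to the right and rows downward; lengths in m; the calibration is good to about 2 mm. A picture is of the moment at which its call begins. There is no depth.
- ctrl.close_job(): hands the job in; it is judged then, once.
The state is a dict: "clock": time; "joint_pos": joint angles; "qvel": joint speeds; "tau": joint torques, N m; "tool_pos": TCP position; "orientation": TCP orientation; "force": force on the tool from outside, world axes, zero at the start; "moment": the same for the moment, N m; "opening": finger opening in m; "gripper_force": force on a finger pad.
Only numpy, scipy, OpenCV 4.12 (cv2) and the standard library are available. Lean on these libraries where they do the work, as an engineer would, in place of code of your own. Each camera call takes 0.05 s, during which the arm holds its last target. There are 200 camera calls.

## Working session

There is one attempt and no reset: what is moved stays moved. The work goes in short steps, Python scripts to look and compute and a shell command to move; the robot and the scene stay as the last step left them, time stands still between calls to the robot, and variables do not carry over. Pictures are saved under pics/ and viewed, at most 10 in all, crops included, and the job is handed in when it is done.

```bash
mkdir -p pics; cat > h.py <<'E'
import numpy as np, cv2
from scipy.spatial.transform import Rotation as Ro
from plant import ctrl
def snap(n,f=None):
    s=ctrl.snapshot(n)
    np.savez(f'{f or n}.npz',K=s['intrinsics'],R=s['R'],t=s['t'],c=s['color'])
    return s
def ray(f,u,v):
    d=np.load(f'{f}.npz');R=d['R'];t=np.ravel(d['t'])
    return -R.T@t, R.T@np.linalg.solve(d['K'],[u,v,1.])
def onz(f,u,v,z):
    c,r=ray(f,u,v);return c+r*(z-c[2])/r[2]
def tri(f1,p1,f2,p2):
    A=np.zeros((3,3));b=np.zeros(3);rs=[ray(f1,*p1),ray(f2,*p2)]
    for c,r in rs:
        r=r/np.linalg.norm(r);P=np.eye(3)-np.outer(r,r);A+=P;b+=P@c
    X=np.linalg.solve(A,b);e=[np.linalg.norm(np.cross(X-c,r/np.linalg.norm(r))) for c,r in rs]
    return X,e
def proj(f,X):
    d=np.load(f'{f}.npz');p=d['K']@(d['R']@np.array(X)+np.ravel(d['t']));return p[:2]/p[2]
E
python3 - <<'E'
from h import *
for n in ('top','scene'):
    s=snap(n);im=cv2.resize(s['color'][:,:,::-1],(800,600),interpolation=cv2.INTER_CUBIC);cv2.imwrite(f'pics/{n}0.png',im)
    print(n,-s['R'].T@np.ravel(s['t']),s['intrinsics'][0,0])
o=ctrl.get_obs();print(o['tool_pos'],o['orientation'],o['opening'],o['clock'])
E
```

```text
top [0.3115494  0.01659231 1.37579253] 465.01510320820825
scene [1.01949028 0.4426072  0.81555822] 349.2111586264855
[0.2963624  0.60600724 0.24451581] [ 1.79915076e+02 -8.40092873e-03 -2.60631576e+01] 0.08754059520094007 0.1
```

View pics/top0.png

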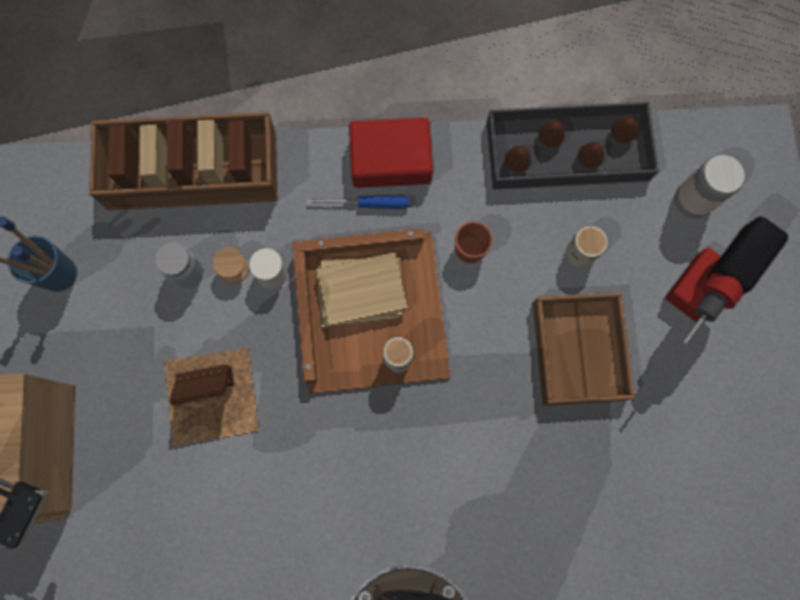

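View pics/scene0.png

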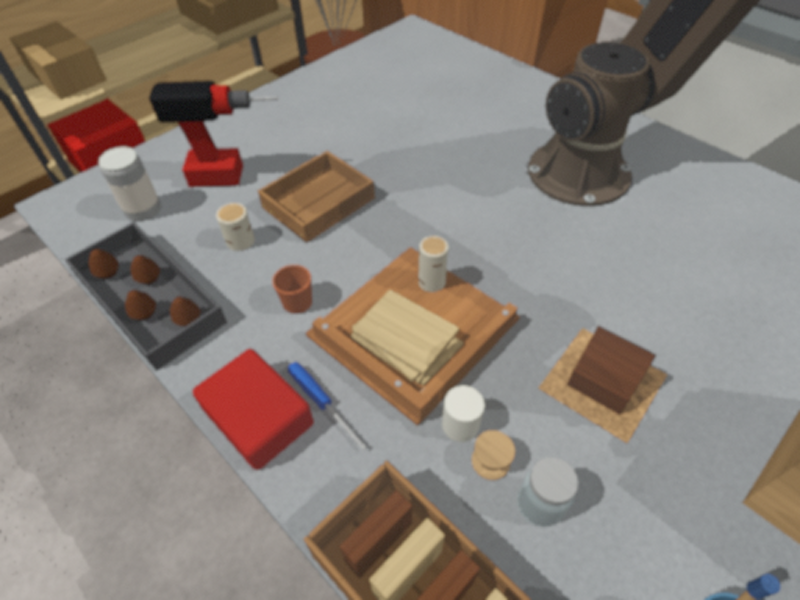

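The top picture shows the jig centred near (370,310), the boards near (362,290), the log at (398,353), the crate on the right near (585,350), and the mat with the tapper on the left near (210,395). The scene picture agrees, with the log top at (434,243) and the tapper at (612,370).

```bash
python3 - <<'E'
from h import *
def crop(n,x,y,w,h,s,o):
    c=np.load(n+'.npz')['c'][y:y+h,x:x+w,::-1]
    cv2.imwrite(o,cv2.resize(c,None,fx=s,fy=s,interpolation=cv2.INTER_CUBIC))
crop('top',100,140,200,150,4,'pics/c_top.png')
crop('scene',190,140,250,150,3.2,'pics/c_scene.png')
k=.64
L=tri('top',(398*k,346*k),'scene',(434*k,243*k));print('logtop',L)
print('crate corners rim z.05',[onz('top',u*k,v*k,.05).round(3) for u,v in((536,297),(621,293),(632,400),(546,405))])
print('mat',[onz('top',u*k,v*k,.004).round(3) for u,v in((164,361),(249,349),(258,431),(173,445))])
for n,u,v,z in(('candle',266,262,.075),('spool',230,264,.05),('jar',174,260,.1),('pot',473,238,.07),('logb',591,240,.08)): print(n,onz('top',u*k,v*k,z).round(3))
E
```

```text
logtop (array([ 0.49733492, -0.00750763,  0.12315301]), [np.float64(0.004198679402631374), np.float64(0.004198679402631326)])
crate corners rim z.05 [array([ 0.588, -0.276,  0.05 ]), array([ 0.587, -0.436,  0.05 ]), array([ 0.388, -0.431,  0.05 ]), array([ 0.388, -0.274,  0.05 ])]
mat [array([0.514, 0.431, 0.004]), array([0.528, 0.27 , 0.004]), array([0.373, 0.256, 0.004]), array([0.357, 0.413, 0.004])]
candle [0.678 0.223 0.075]
spool [0.685 0.294 0.05 ]
jar [0.684 0.385 0.1  ]
pot [ 0.704 -0.165  0.07 ]
logb [ 0.684 -0.382  0.08 ]
```

View pics/c_top.png

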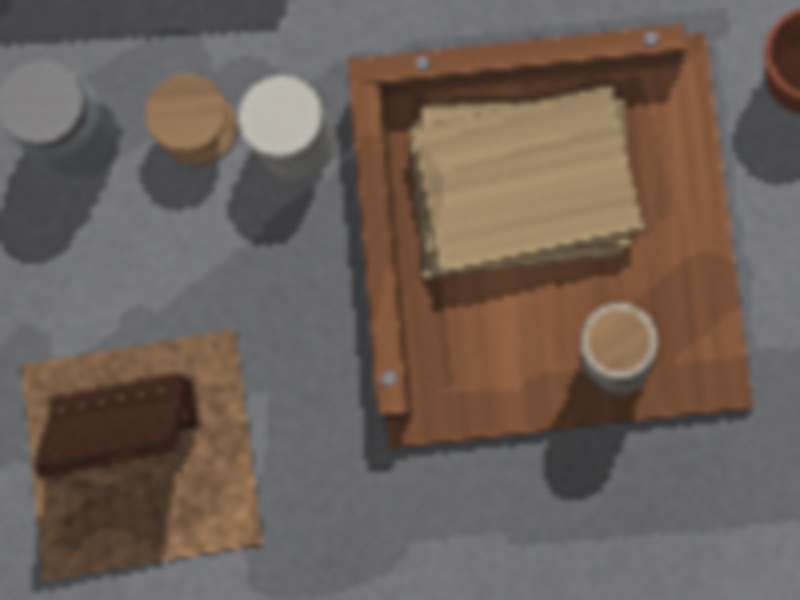

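View pics/c_scene.png

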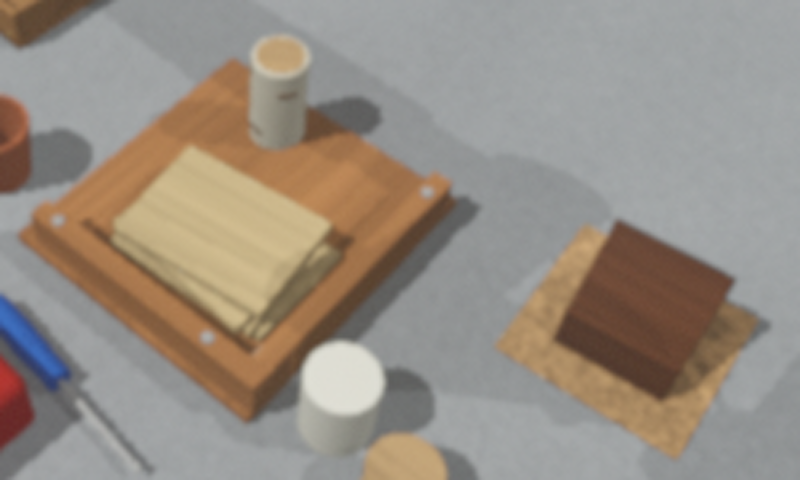

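The top crop gives the log top centre at (619,340), the jig's near-right corner at (750,410) and far-right at (706,33). The foot's front top edge runs from (50,398) to (185,375). In the scene crop the log top is at (280,56), and the tapper corners are (618,222), (733,282), (558,340) and (662,398).

```bash
cat >> h.py <<'E'
T=lambda u,v:('top',100+u/4,140+v/4)
S=lambda u,v:('scene',190+u/3.2,140+v/3.2)
def fit(obs,x0):
    from scipy.optimize import least_squares
    def r(p):
        c,s=np.cos(p[2]),np.sin(p[2]);o=[]
        for (f,u,v),(x,y,z) in obs: o+=list(proj(f,[p[0]+c*x-s*y,p[1]+s*x+c*y,z])-[u,v])
        return o
    q=least_squares(r,x0,loss='soft_l1');return q.x,np.array(r(q.x)).reshape(-1,2).round(1)
def go(pos,rpy):
    "print rows' numbers to reach pos,rpy from the measured pose"
    o=ctrl.get_obs();R=Ro.from_euler('xyz',o['orientation'],degrees=True);G=Ro.from_euler('xyz',rpy,degrees=True)
    print('t',o['clock'],'d',(R.inv().apply(np.array(pos)-o['tool_pos'])/.1).round(3),'r',((R.inv()*G).as_rotvec()/(np.pi/2)).round(3))
E
python3 - <<'E'
from h import *
print('log',tri('top',T(619,340)[1:],'scene',S(280,56)[1:]), onz(*T(619,340),.112), onz(*S(280,56),.112))
print('jig',*fit([(T(706,33),(.145,-.135,.012)),(T(750,410),(-.145,-.135,.012)),(T(348,60),(.14,.135,.055)),(T(685,50),(.12,-.115,.055)),(S(248,418),(.145,.135,0.0)),(S(20,235),(.145,-.135,0.006)),(S(235,60),(-.145,-.135,.012))],[.57,.05,.05]))
print('tap',*fit([(T(50,398),(.018,.0475,.05)),(T(185,375),(.018,-.0475,.05)),(S(558,340),(.018,-.0475,.004)),(S(662,398),(.018,.0475,.004)),(S(618,222),(-.0344,-.0475,.1153)),(S(733,282),(-.0344,.0475,.1153)),(T(37,472),(-.0459,.0475,.107))],[.45,.36,.1]))
print('mat',*fit([(T(22,367),(.08,.08,.004)),(T(236,332),(.08,-.08,.004)),(T(263,545),(-.08,-.08,.004)),(T(37,588),(-.08,.08,.004))],[.45,.36,.1]))
print('b4',[onz(*T(*p),.048).round(4) for p in ((427,278),(640,231),(613,88),(415,133))])
go([.5,-.006,.2],[180,0,-90])
E
```

```text
log (array([ 0.49126075, -0.00960812,  0.10865975]), [np.float64(0.001419130281903041), np.float64(0.0014191302819030226)]) [ 0.49160834 -0.01070032  0.112     ] [ 0.49306089 -0.00622684  0.112     ]
jig [0.58613839 0.03592097 0.04982223] [[-0.6  0.3]
 [ 0.2  0.2]
 [-0.8  0. ]
 [-0.2  0.4]
 [-0.4  1.3]
 [-0.6 -0.8]
 [-0.5 -2.1]]
tap [0.47061957 0.34896867 0.12220575] [[-1.1 -0.1]
 [-1.7 -0.3]
 [-2.6 -0.8]
 [-1.2  1.1]
 [-1.  -1.5]
 [ 0.5 -0.4]
 [-1.2  2.2]]
mat [0.44117573 0.34241026 0.1058758 ] [[-0.5  0. ]
 [-0.2  0. ]
 [-0.2  0.7]
 [ 1.2 -0.8]]
b4 [array([0.5539, 0.124 , 0.048 ]), array([ 0.5797, -0.0321,  0.048 ]), array([ 0.6888, -0.0189,  0.048 ]), array([0.6627, 0.1287, 0.048 ])]
t 0.1 d [4.518 4.602 0.453] r [ 0.001 -0.001  0.71 ]
```

```bash
python3 -m creep '[{"grip":0,"delta_pos":[0.4,0.4,0],"rotation":[0,0,0.09]},{"grip":0,"delta_pos":[0.7,0.7,0],"rotation":[0,0,0.18]},{"grip":0,"delta_pos":[1,1,0],"rotation":[0,0,0.27]},{"grip":0,"delta_pos":[1,1,0],"rotation":[0,0,0.36]},{"grip":0,"delta_pos":[1,1,0],"rotation":[0,0,0.36]}]'; python3 -m creep '[{"grip":0,"delta_pos":[0.4,0,0],"rotation":[0,0,0.09]},{"grip":0,"delta_pos":[0.8,0,0],"rotation":[0,0,0.18]},{"grip":0,"delta_pos":[1,0,0],"rotation":[0,0,0.27]},{"grip":0,"delta_pos":[1,0,0],"rotation":[0,0,0.35]},{"grip":0,"delta_pos":[1,0,0],"rotation":[0,0,0.35]}]'; python3 -c "
from h import *
go([.492,-.009,.2],[180,0,-90])"
```

```text
clock: 0.6
tool_pos: [0.3428, 0.4715, 0.2457]
orientation: [-180.0, 0.0, -58.7]
force: [-0.1, 1.4, 0.5]
opening: 0.0876
gripper_force: 0.0
clock: 1.1
tool_pos: [0.3949, 0.3876, 0.2451]
orientation: [180.0, -0.0, -89.9]
force: [-0.4, 0.4, 0.0]
opening: 0.0876
gripper_force: 0.0
t 1.1 d [ 3.968 -0.962  0.452] r [ 0.    -0.     0.001]
```

```bash
python3 -c "
from h import *
s=snap('wrist','w1');cv2.imwrite('pics/w1.png',cv2.resize(s['color'][:,:,::-1],(800,600),interpolation=2))"; python3 -m creep '[{"grip":0,"delta_pos":[0.5,-0.3,0],"rotation":[0,0,0]},{"grip":0,"delta_pos":[1,-0.6,0],"rotation":[0,0,0]},{"grip":0,"delta_pos":[1,-0.6,0],"rotation":[0,0,0]}]';python3 -m creep '[{"grip":0,"delta_pos":[0.5,-0.2,0],"rotation":[0,0,0]},{"grip":0,"delta_pos":[1,-0.36,0],"rotation":[0,0,0]},{"grip":0,"delta_pos":[1,-0.36,0],"rotation":[0,0,0]}]';python3 -m creep '[{"grip":0,"delta_pos":[0.5,0,0],"rotation":[0,0,0]},{"grip":0,"delta_pos":[1,0,0.2],"rotation":[0,0,0]},{"grip":0,"delta_pos":[1,0,0.2],"rotation":[0,0,0]}]'; python3 -m creep '[{"grip":0,"delta_pos":[0.5,0,0],"rotation":[0,0,0]},{"grip":0,"delta_pos":[0.97,0,0],"rotation":[0,0,0]},{"grip":0,"delta_pos":[0.97,0,0],"rotation":[0,0,0]},{"grip":0,"delta_pos":[0.97,0,0],"rotation":[0,0,0]}]'; python3 -c "
from h import *
s=snap('wrist','w2');cv2.imwrite('pics/w2.png',cv2.resize(s['color'][:,:,::-1],(800,600),interpolation=2))
go([.492,-.009,.09],[180,0,-90])"
```

```text
clock: 1.45
tool_pos: [0.4556, 0.2857, 0.2451]
orientation: [180.0, -0.0, -89.6]
force: [-0.6, 0.6, -0.0]
opening: 0.0877
gripper_force: 0.0
clock: 1.75
tool_pos: [0.4915, 0.1846, 0.2451]
orientation: [180.0, -0.1, -89.7]
force: [0.2, 0.9, -0.3]
opening: 0.0879
gripper_force: 0.0
clock: 2.05
tool_pos: [0.4893, 0.0845, 0.2234]
orientation: [179.8, -0.1, -89.8]
force: [0.3, 0.2, -0.5]
opening: 0.0876
gripper_force: 0.0
clock: 2.45
tool_pos: [0.4914, -0.0096, 0.2253]
orientation: [-180.0, 0.0, -89.8]
force: [0.5, 1.3, -0.1]
opening: 0.088
gripper_force: 0.0
t 2.5 d [ 1.000e-03 -5.000e-03  1.353e+00] r [-0.     0.     0.002]
```

View pics/w1.png

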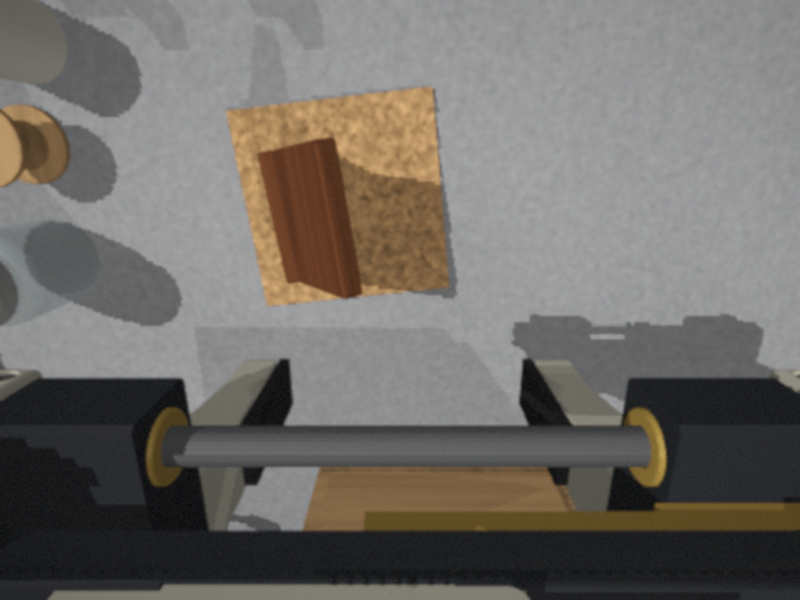

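View pics/w2.png

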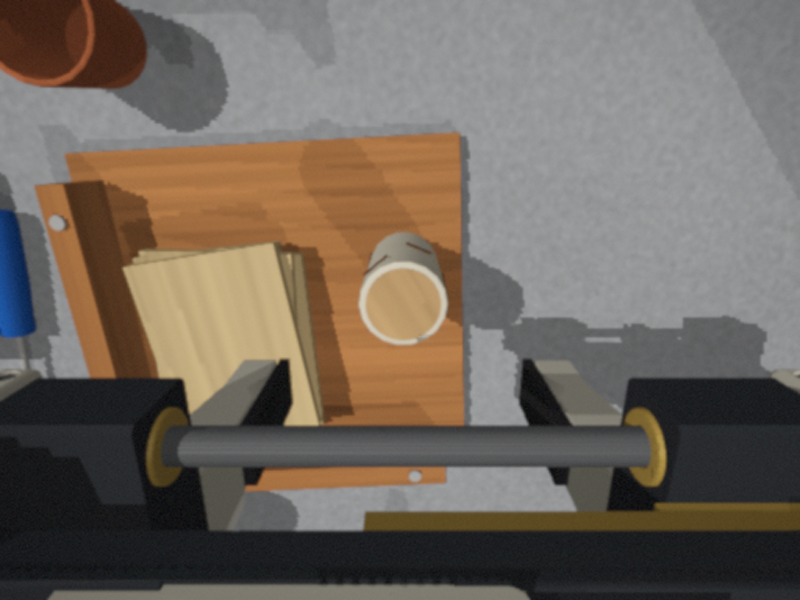

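Wrist view 1 shows the mat corners (228,110), (434,87), (449,289), (268,306). The tapper's front edge runs (260,154)–(289,281) and its handle end (333,139)–(359,296). Wrist view 2 shows the log top centre at (403,302), between the finger planes.

```bash
cat >> h.py <<'E'
W=lambda f,u,v:(f,u*.64,v*.64)
E
python3 - <<'E'
from h import *
print('log',onz(*W('w2',403,302),.112),tri('top',T(619,340)[1:],'w2',(403*.64,302*.64)))
print('mat',*fit([(W('w1',228,110),(.08,-.08,.004)),(W('w1',434,87),(-.08,-.08,.004)),(W('w1',449,289),(-.08,.08,.004)),(W('w1',268,306),(.08,.08,.004))],[.45,.36,.1]))
a=[(W('w1',260,154),(.018,-.0475,.054)),(W('w1',289,281),(.018,.0475,.054)),(W('w1',333,139),(-.0459,-.0475,.107)),(W('w1',359,296),(-.0459,.0475,.107))]
print('tap w1',*fit(a,[.45,.36,.1]))
b=a+[(T(50,398),(.018,.0475,.054)),(T(185,375),(.018,-.0475,.054)),(S(558,340),(.018,-.0475,.004)),(S(662,398),(.018,.0475,.004)),(S(618,222),(-.0344,-.0475,.1153)),(S(733,282),(-.0344,.0475,.1153)),(T(37,472),(-.0459,.0475,.107))]
print('tap all',*fit(b,[.45,.36,.1]))
print('handle end heights',tri('w1',W('w1',359,296)[1:],'top',T(37,472)[1:]),'foot edge',tri('w1',W('w1',260,154)[1:],'top',T(185,375)[1:]))
E
```

```text
log [ 0.49265549 -0.01039828  0.112     ] (array([ 0.49215916, -0.01051341,  0.1116917 ]), [np.float64(0.0005384007899396979), np.float64(0.0005384007899396435)])
mat [0.44400859 0.34549028 0.10274561] [[-0.7 -0. ]
 [ 0.6  0. ]
 [ 0.6 -0.1]
 [-0.6  0.3]]
tap w1 [0.47419207 0.35018935 0.13574928] [[-3.8 -0.3]
 [-3.3  3. ]
 [ 1.1 -0.4]
 [ 1.8  0.1]]
tap all [0.47194827 0.34997836 0.13352734] [[-1.6 -0.6]
 [-1.5  2.8]
 [ 3.8 -0.6]
 [ 4.   0. ]
 [-1.9 -0.5]
 [-2.5 -1.1]
 [-2.6 -0.1]
 [-0.9  1.6]
 [-1.2 -0.8]
 [ 0.6  0. ]
 [-1.3  1.9]]
handle end heights (array([0.41658422, 0.36416243, 0.18927461]), [np.float64(0.0013844349044050428), np.float64(0.0013844349044050302)]) foot edge (array([0.49745712, 0.30418191, 0.03555892]), [np.float64(0.0030589417772349053), np.float64(0.003058941777234895)])
```

```bash
python3 -m creep '[{"grip":0,"delta_pos":[0.01,0,0.4],"rotation":[0,0,0]},{"grip":0,"delta_pos":[0.01,0,0.7],"rotation":[0,0,0]},{"grip":0,"delta_pos":[0.01,0,0.9],"rotation":[0,0,0]},{"grip":0,"delta_pos":[0.01,0,0.9],"rotation":[0,0,0]}]';python3 -m creep '[{"grip":0,"delta_pos":[0,0,0.25],"rotation":[0,0,0]},{"grip":0,"delta_pos":[0,0,0.45],"rotation":[0,0,0]},{"grip":1,"delta_pos":[0,0,0.45],"rotation":[0,0,0]},{"grip":1,"delta_pos":[0,0,0.45],"rotation":[0,0,0]},{"grip":1,"delta_pos":[0,0,0.45],"rotation":[0,0,0]}]';python3 -m creep '[{"grip":1,"delta_pos":[0,0,0],"rotation":[0,0,0]},{"grip":1,"delta_pos":[0,0,0],"rotation":[0,0,0]},{"grip":1,"delta_pos":[0,0,0],"rotation":[0,0,0]}]'
```

```text
clock: 2.9
tool_pos: [0.4895, -0.0094, 0.1328]
orientation: [179.7, -0.1, -89.7]
force: [-0.4, -0.7, 0.8]
opening: 0.0878
gripper_force: 0.0
clock: 3.4
tool_pos: [0.4922, -0.0098, 0.0919]
orientation: [-179.9, 0.0, -89.9]
force: [-0.1, 0.2, 0.1]
opening: 0.069
gripper_force: 0.0
clock: 3.7
tool_pos: [0.4918, -0.0104, 0.0912]
orientation: [-179.9, 0.0, -89.9]
force: [0.2, 1.2, 4.9]
opening: 0.0515
gripper_force: 29.9
```

```bash
python3 -m creep '[{"grip":1,"delta_pos":[0,0,-0.3],"rotation":[0,0,0]},{"grip":1,"delta_pos":[0,0,-0.6],"rotation":[0,0,0]},{"grip":1,"delta_pos":[0.2,0,-0.8],"rotation":[0,0,0]},{"grip":1,"delta_pos":[0.5,0,-0.8],"rotation":[0,0,0]},{"grip":1,"delta_pos":[0.8,0,-0.8],"rotation":[0,0,0]}]';python3 -m creep '[{"grip":1,"delta_pos":[0.3,0,0],"rotation":[0,0,0]},{"grip":1,"delta_pos":[0.65,0,0],"rotation":[0,0,0]},{"grip":1,"delta_pos":[1,0,0],"rotation":[0,0,0]},{"grip":1,"delta_pos":[1,0,0],"rotation":[0,0,0]}]';python3 -m creep '[{"grip":1,"delta_pos":[0.3,0,0],"rotation":[0,0,0]},{"grip":1,"delta_pos":[0.65,0,0],"rotation":[0,0,0]},{"grip":1,"delta_pos":[0.9,0,0],"rotation":[0,0,0]},{"grip":1,"delta_pos":[0.9,0,0],"rotation":[0,0,0]}]';python3 -m creep '[{"grip":1,"delta_pos":[0.3,0,0],"rotation":[0,0,0]},{"grip":1,"delta_pos":[0.55,0,0],"rotation":[0,0,0]},{"grip":1,"delta_pos":[0.74,0.04,0],"rotation":[0,0,0]},{"grip":1,"delta_pos":[0.74,0.04,0],"rotation":[0,0,0]},{"grip":1,"delta_pos":[0.74,0.04,0],"rotation":[0,0,0]}]'; python3 -c "
from h import *
snap('top','t1');snap('scene','s1');snap('wrist','w3')
go([.488,-.354,.088],[180,0,-90])"
```

```text
clock: 4.2
tool_pos: [0.491, -0.0911, 0.1712]
orientation: [-179.9, 0.0, -89.9]
force: [1.0, 0.2, -3.1]
opening: 0.0516
gripper_force: 29.9
clock: 4.6
tool_pos: [0.4903, -0.1935, 0.1699]
orientation: [179.9, -0.0, -90.2]
force: [-0.5, 1.4, -2.6]
opening: 0.0516
gripper_force: 29.9
clock: 5.0
tool_pos: [0.4907, -0.2825, 0.1698]
orientation: [179.9, 0.0, -90.1]
force: [-0.5, 0.9, -2.2]
opening: 0.0513
gripper_force: 29.9
clock: 5.5
tool_pos: [0.4869, -0.3541, 0.1699]
orientation: [180.0, 0.0, -90.0]
force: [0.9, 0.7, -1.8]
opening: 0.0518
gripper_force: 29.9
t 5.65 d [ 0.004 -0.006  0.824] r [0.    0.    0.001]
```

```bash
python3 -m creep '[{"grip":1,"delta_pos":[0,0,0.25],"rotation":[0,0,0]},{"grip":1,"delta_pos":[0,0,0.5],"rotation":[0,0,0]},{"grip":1,"delta_pos":[0,0,0.65],"rotation":[0,0,0]},{"grip":1,"delta_pos":[0,0,0.75],"rotation":[0,0,0]},{"grip":1,"delta_pos":[0,0,0.8],"rotation":[0,0,0]}]';python3 -m creep '[{"grip":1,"delta_pos":[0,0,0.02],"rotation":[0,0,0]},{"grip":1,"delta_pos":[0,0,0.02],"rotation":[0,0,0]},{"grip":1,"delta_pos":[0,0,0.02],"rotation":[0,0,0]}]'
```

```text
clock: 6.15
tool_pos: [0.4872, -0.3539, 0.0897]
orientation: [179.9, 0.0, -89.9]
force: [-0.1, 0.2, -1.4]
opening: 0.0515
gripper_force: 29.9
clock: 6.45
tool_pos: [0.4878, -0.3547, 0.0892]
orientation: [-179.9, -0.0, -89.9]
force: [-0.1, -0.2, -1.9]
opening: 0.0515
gripper_force: 29.9
```

```bash
python3 -m creep '[{"grip":1,"delta_pos":[0,0,0.02],"rotation":[0,0,0]},{"grip":1,"delta_pos":[0,0,0.02],"rotation":[0,0,0]},{"grip":1,"delta_pos":[0,0,0.02],"rotation":[0,0,0]}]';python3 -m creep '[{"grip":0.3,"delta_pos":[0,0,0],"rotation":[0,0,0]},{"grip":0,"delta_pos":[0,0,0],"rotation":[0,0,0]},{"grip":0,"delta_pos":[0,0,0],"rotation":[0,0,0]},{"grip":0,"delta_pos":[0,0,0],"rotation":[0,0,0]},{"grip":0,"delta_pos":[0,0,0],"rotation":[0,0,0]}]';python3 -m creep '[{"grip":0,"delta_pos":[0,0,-0.2],"rotation":[0,0,0]},{"grip":0,"delta_pos":[0,0,-0.5],"rotation":[0,0,0]},{"grip":0,"delta_pos":[0,0,-1],"rotation":[0,0,0]},{"grip":0,"delta_pos":[0,0,-1],"rotation":[0,0,0]}]';python3 -m creep '[{"grip":0,"delta_pos":[0,0,-0.5],"rotation":[0,0,0]},{"grip":0,"delta_pos":[0,0,-0.5],"rotation":[0,0,0]}]'; python3 -c "
from h import *
s=snap('wrist','w4');t=snap('top','t2')
cv2.imwrite('pics/c1.png',np.hstack([cv2.resize(x,(400,300)) for x in (s['color'][:,:,::-1],t['color'][150:300,300:500,::-1])]))"
```

```text
clock: 6.75
tool_pos: [0.4879, -0.3549, 0.0873]
orientation: [-179.9, -0.0, -89.9]
force: [0.0, 1.4, 4.3]
opening: 0.0518
gripper_force: 29.9
clock: 7.25
tool_pos: [0.4872, -0.3545, 0.0862]
orientation: [180.0, 0.0, -90.0]
force: [-0.8, -0.1, 0.9]
opening: 0.0847
gripper_force: 0.0
clock: 7.65
tool_pos: [0.4905, -0.3564, 0.1934]
orientation: [-179.5, -0.3, -89.9]
force: [0.3, 0.2, 0.1]
opening: 0.0875
gripper_force: 0.0
clock: 7.85
tool_pos: [0.4899, -0.3563, 0.243]
orientation: [-179.5, -0.3, -89.9]
force: [0.6, -1.1, 2.0]
opening: 0.0874
gripper_force: 0.0
```

View pics/c1.png

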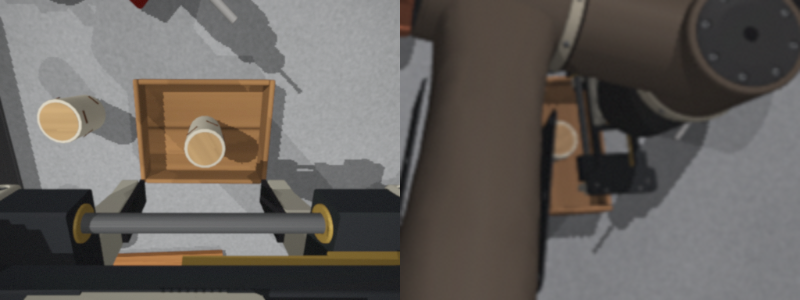

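The log stands upright near the crate's middle: log top at (205,148) in the left half, crate interior from (140,85) to (270,180). Next I move to the tapper.

```bash
python3 -m creep '[{"grip":0,"delta_pos":[-0.5,0,0],"rotation":[0,0,0]},{"grip":0,"delta_pos":[-1,0,0],"rotation":[0,0,0]}]'; python3 -m creep '[{"grip":0,"delta_pos":[-0.5,0,0],"rotation":[0,0,0]},{"grip":0,"delta_pos":[-1,0,0],"rotation":[0,0,0]}]'; python3 -m creep '[{"grip":0,"delta_pos":[-0.5,0,0],"rotation":[0,0,0]},{"grip":0,"delta_pos":[-1,0,0],"rotation":[0,0,0]}]'; python3 -m creep '[{"grip":0,"delta_pos":[-0.5,0,0],"rotation":[0,0,0]},{"grip":0,"delta_pos":[-1,0,0],"rotation":[0,0,0]}]'; python3 -m creep '[{"grip":0,"delta_pos":[-0.5,0,0],"rotation":[0,0,0]},{"grip":0,"delta_pos":[-1,0,0],"rotation":[0,0,0]}]'; python3 -m creep '[{"grip":0,"delta_pos":[-0.5,0,0],"rotation":[0,0,0]},{"grip":0,"delta_pos":[-1,0,0],"rotation":[0,0,0]}]'; python3 -m creep '[{"grip":0,"delta_pos":[-0.5,0.2,0],"rotation":[0,0,0]},{"grip":0,"delta_pos":[-1,0.4,0],"rotation":[0,0,0]},{"grip":0,"delta_pos":[-1,0.4,0],"rotation":[0,0,0]}]' ; python3 -m creep '[{"grip":0,"delta_pos":[-0.5,0,0],"rotation":[0,0,0]},{"grip":0,"delta_pos":[-0.8,0,0],"rotation":[0,0,0]},{"grip":0,"delta_pos":[-0.8,0,0],"rotation":[0,0,0]},{"grip":0,"delta_pos":[-0.8,0,0],"rotation":[0,0,0]}]' ; python3 -c "
from h import *
s=snap('wrist','w5')
cv2.imwrite('pics/w5.png',cv2.resize(s['color'][100:380,120:400,::-1],(600,600),interpolation=2))
print(proj('w5',[.45,.345,.05]),ctrl.get_obs()['tool_pos'])
R=Ro.from_euler('z',7,degrees=True)*Ro.from_matrix(np.array([[0,-.81915,.57358],[-1,0,0],[0,-.57358,-.81915]]))
print(R.as_euler('xyz',degrees=True))"|tail -40
```

```text
clock: 8.15
tool_pos: [0.4863, -0.2542, 0.2346]
orientation: [179.9, 0.0, -90.1]
force: [2.1, 1.0, 0.6]
opening: 0.0878
gripper_force: 0.0
clock: 8.35
tool_pos: [0.4863, -0.1529, 0.2353]
orientation: [179.9, 0.0, -90.0]
force: [0.9, 0.2, 0.2]
opening: 0.0875
gripper_force: 0.0
clock: 8.55
tool_pos: [0.4862, -0.0528, 0.2355]
orientation: [179.9, -0.0, -90.0]
force: [0.9, 0.1, 0.2]
opening: 0.0873
gripper_force: 0.0
clock: 8.75
tool_pos: [0.4861, 0.0473, 0.2356]
orientation: [180.0, -0.0, -90.0]
force: [1.3, 0.4, -0.4]
opening: 0.0879
gripper_force: 0.0
clock: 8.95
tool_pos: [0.486, 0.1473, 0.2356]
orientation: [180.0, -0.0, -89.9]
force: [1.6, -0.3, -0.1]
opening: 0.0877
gripper_force: 0.0
clock: 9.15
tool_pos: [0.486, 0.2473, 0.2354]
orientation: [180.0, -0.0, -89.9]
force: [1.3, 0.0, 0.6]
opening: 0.0877
gripper_force: 0.0
clock: 9.45
tool_pos: [0.4449, 0.3492, 0.2348]
orientation: [179.9, -0.1, -89.8]
force: [0.6, -1.1, 0.1]
opening: 0.0876
gripper_force: 0.0
clock: 9.85
tool_pos: [0.4462, 0.4253, 0.2347]
orientation: [179.9, -0.1, -89.9]
force: [0.6, 0.4, 0.1]
opening: 0.0871
gripper_force: 0.0
[255.56724263 100.53088147] [0.44641812 0.42467877 0.23517493]
[-144.99975889    0.          -83.        ]
```

```bash
python3 -c "
from h import *
c=np.load('w5.npz')['c'];cv2.imwrite('pics/w5.png',cv2.resize(c[0:200,140:340,::-1],(600,600),interpolation=2))"
```

```text
(no output)
```

View pics/w5.png

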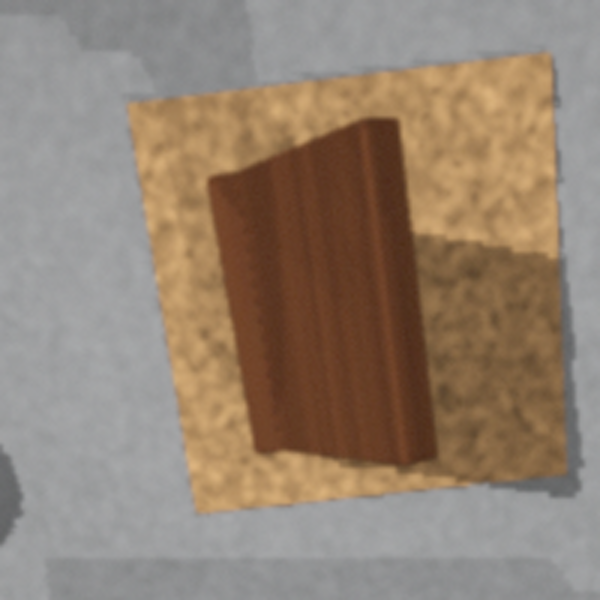

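The view shows the foot's top front edge (210,178)–(257,452), the handle end's front edge (367,120)–(408,465) and its back edge (398,118)–(437,460).

```bash
python3 - <<'E'
from h import *
C=lambda u,v:('w5',140+u/3,v/3)
a=[(C(210,178),(.018,-.0475,.054)),(C(257,452),(.018,.0475,.054)),(C(367,120),(-.0344,-.0475,.1153)),(C(408,465),(-.0344,.0475,.1153)),(C(398,118),(-.0459,-.0475,.107)),(C(437,460),(-.0459,.0475,.107))]
p,r=fit(a,[.45,.36,.1]);print(p,r)
b=[(W('w1',260,154),(.018,-.0475,.054)),(W('w1',289,281),(.018,.0475,.054)),(W('w1',333,139),(-.0459,-.0475,.107)),(W('w1',359,296),(-.0459,.0475,.107))]
b=a+b[2:];print(fit(b,[.45,.36,.1]))
print('h end',[tri('w1',W('w1',*q)[1:],'w5',C(*w)[1:]) for q,w in (((333,139),(398,118)),((359,296),(437,460)))])
d=a[:0]
print('mat',*fit([(C(128,102),(.08,-.08,.004)),(C(551,53),(-.08,-.08,.004)),(C(568,472),(-.08,.08,.004)),(C(197,514),(.08,.08,.004))],[.45,.36,.1]))
E
```

```text
[0.47199695 0.34970554 0.13608476] [[-1.  -0.7]
 [-0.5  1.7]
 [-0.7 -0.7]
 [-0.3  1.9]
 [ 2.8 -0.2]
 [ 2.1  0.1]]
(array([0.47310131, 0.3499916 , 0.13967892]), array([[-2.3, -0.3],
       [-1.3,  2. ],
       [-2.3, -0.4],
       [-1.3,  2. ],
       [ 1.2, -0. ],
       [ 1. ,  0.2],
       [ 2.1, -0.8],
       [ 3.1, -0.3]]))
h end [(array([0.43547049, 0.29736933, 0.1116231 ]), [np.float64(9.41805201586616e-07), np.float64(9.418052015855946e-07)]), (array([0.4229659 , 0.38857325, 0.11554515]), [np.float64(0.0003751012138825199), np.float64(0.00037510121388241614)])]
mat [0.44476831 0.34492675 0.10967956] [[-0.6  0.1]
 [ 0.7 -0.9]
 [ 0.2  0.9]
 [-0.3  0.2]]
```

```bash
python3 - <<'E'
from h import *
C=lambda u,v:('w5',140+u/3,v/3)
F=(-.0383,.1209);B=(-.0498,.1129)
a=[(C(210,178),(.018,-.0475,.054)),(C(257,452),(.018,.0475,.054)),(C(367,120),(F[0],-.0475,F[1])),(C(408,465),(F[0],.0475,F[1])),(C(398,118),(B[0],-.0475,B[1])),(C(437,460),(B[0],.0475,B[1])),(W('w1',333,139),(B[0],-.0475,B[1])),(W('w1',359,296),(B[0],.0475,B[1])),(S(558,340),(.018,-.0475,.004)),(S(662,398),(.018,.0475,.004)),(S(618,222),(F[0],-.0475,F[1])),(S(733,282),(F[0],.0475,F[1])),(T(37,472),(B[0],.0475,B[1])),(T(50,398),(.018,.0475,.054)),(T(185,375),(.018,-.0475,.054))]
print(*fit(a[:8],[.45,.36,.1]));p,r=fit(a,[.45,.36,.1]);print(p,r)
p=fit(a[:8],[.45,.36,.1])[0]
c,s=np.cos(p[2]),np.sin(p[2]);g=np.array([p[0]-.024*c,p[1]-.024*s,.088]);psi=np.degrees(p[2])
G=Ro.from_euler('xyz',[-145,0,psi-90],degrees=True);z=G.as_matrix()[:,2]
print('grasp',g,psi,'pre',g-.1*z);go(g-.1*z,[-145,0,psi-90])
E
```

```text
[0.47692806 0.35029777 0.13921084] [[-6.1 -0. ]
 [-4.8  2.3]
 [-2.2 -2.1]
 [-1.   3. ]
 [ 1.7 -1.7]
 [ 1.6  1.2]
 [ 1.2 -1.3]
 [ 2.5  1.3]]
[0.47640571 0.35007958 0.13483545] [[-5.4 -0.4]
 [-4.6  2. ]
 [-1.3 -2.2]
 [-0.6  3. ]
 [ 2.6 -1.8]
 [ 2.   1.2]
 [ 2.1 -1.3]
 [ 2.9  1.4]
 [-3.6  1. ]
 [-1.8  2.7]
 [-0.8 -2.1]
 [ 1.1 -1.3]
 [-1.8  1.6]
 [-1.9 -2.1]
 [-2.6 -2.7]]
grasp [0.45316024 0.34696749 0.088     ] 7.976193321673551 pre [0.39635749 0.33900845 0.1699152 ]
t 9.9 d [0.855 0.5   0.655] r [ 0.389 -0.028 -0.085]
```

```bash
python3 -m creep '[{"grip":0,"delta_pos":[0.2,0.12,0.13],"rotation":[0.078,-0.006,-0.017]},{"grip":0,"delta_pos":[0.4,0.25,0.26],"rotation":[0.156,-0.011,-0.034]},{"grip":0,"delta_pos":[0.6,0.4,0.4],"rotation":[0.233,-0.017,-0.051]},{"grip":0,"delta_pos":[0.8,0.5,0.55],"rotation":[0.311,-0.022,-0.068]},{"grip":0,"delta_pos":[0.855,0.55,0.655],"rotation":[0.389,-0.028,-0.085]}]'; python3 -m creep '[{"grip":0,"delta_pos":[0,0,0],"rotation":[0,0,0]}]'; python3 -c "
from h import *
go([.4482,.3465,.088],[-145,0,7.8-90])"
```

```text
clock: 10.4
tool_pos: [0.4051, 0.3504, 0.1926]
orientation: [-149.9, -0.7, -84.0]
force: [3.4, 0.7, 2.8]
opening: 0.0873
gripper_force: 0.0
clock: 10.5
tool_pos: [0.4055, 0.3509, 0.1929]
orientation: [-149.8, -0.9, -83.8]
force: [1.5, -0.6, 0.6]
opening: 0.0879
gripper_force: 0.0
t 10.5 d [0.074 0.165 1.119] r [ 0.054 -0.018 -0.009]
```

```bash
python3 -m creep '[{"grip":0,"delta_pos":[0.04,0.08,0],"rotation":[0.027,-0.009,-0.005]},{"grip":0,"delta_pos":[0.074,0.165,0.1],"rotation":[0.054,-0.018,-0.009]},{"grip":0,"delta_pos":[0.074,0.165,0.1],"rotation":[0.054,-0.018,-0.009]}]'; python3 -c "
from h import *
go([.4482,.3465,.088],[-145,0,7.8-90])"
```

```text
clock: 10.8
tool_pos: [0.4065, 0.3612, 0.1977]
orientation: [-146.6, -0.6, -83.2]
force: [0.4, -1.2, -0.7]
opening: 0.0875
gripper_force: 0.0
t 10.8 d [0.184 0.273 1.136] r [ 0.018 -0.011 -0.005]
```

```bash
python3 -c "
from h import *
print(ctrl.get_obs()['joint_pos'])"
```

```text
[ 7.03644013e+01  5.18942284e-03 -5.81392276e+01  6.42523468e+01
 -3.34085589e+01 -1.19094839e+02]
```

```bash
python3 -c "
from h import *
o=ctrl.get_obs();go([.385,.4287,.162],[-145,0,7.8-90])
R=Ro.from_euler('xyz',o['orientation'],degrees=True)
d=np.load('w5.npz');C=-d['R'].T@np.ravel(d['t']);print('cam-tcp',C-[.4464,.4247,.2352])"
```

```text
t 10.8 d [-0.7    0.304  0.22 ] r [ 0.018 -0.011 -0.005]
cam-tcp [ 3.03551589e-05 -8.33089707e-02  1.38660171e-01]
```

```bash
python3 -m creep '[{"grip":0,"delta_pos":[-0.4,0,0],"rotation":[0,0,0]},{"grip":0,"delta_pos":[-0.7,0.15,0.1],"rotation":[0.01,-0.005,0]},{"grip":0,"delta_pos":[-0.7,0.304,0.22],"rotation":[0.018,-0.011,-0.005]},{"grip":0,"delta_pos":[-0.7,0.304,0.22],"rotation":[0.018,-0.011,-0.005]},{"grip":0,"delta_pos":[-0.7,0.304,0.22],"rotation":[0.018,-0.011,-0.005]}]'; python3 -c "
from h import *
print(ctrl.get_obs()['joint_pos'])
go([.385,.4287,.162],[-145,0,7.8-90])
go([.4482,.3465,.088],[-145,0,7.8-90])"
```

```text
clock: 11.3
tool_pos: [0.3852, 0.427, 0.1609]
orientation: [-145.1, -0.2, -82.4]
force: [0.5, 0.2, -0.6]
opening: 0.0875
gripper_force: 0.0
[  71.37200113    6.8463315   -58.02925708   76.72091299  -31.86766314
 -133.40118705]
t 11.3 d [-0.017 -0.006 -0.009] r [ 0.001 -0.003 -0.   ]
t 11.3 d [ 0.879 -0.006  0.896] r [ 0.001 -0.003 -0.   ]
```

```bash
python3 -m creep '[{"grip":0,"delta_pos":[0.15,0,0.3],"rotation":[0,0,0]},{"grip":0,"delta_pos":[0.3,0,0.5],"rotation":[0,0,0]},{"grip":0,"delta_pos":[0.3,0,0.5],"rotation":[0,0,0]}]'; python3 -c "
from h import *
print(ctrl.get_obs()['joint_pos'])
go([.4482,.3465,.088],[-145,0,7.8-90])"
```

```text
clock: 11.6
tool_pos: [0.4291, 0.4173, 0.1291]
orientation: [-145.9, -0.8, -82.9]
force: [0.2, -0.3, 1.0]
opening: 0.0874
gripper_force: 0.0
[  59.3589316    10.73142904  -58.15101355   91.6456736   -26.81271958
 -138.60205433]
t 11.6 d [0.721 0.151 0.406] r [ 0.01  -0.012 -0.002]
```

```bash
cat > kin.py <<'E'
from h import *
from scipy.optimize import least_squares
D=[([80.449,20.546,.682,0,-70.136,-16.507],[.2967,.606,.245],[180,0,-26.06]),
([70.3644,0.0052,-58.139,64.252,-33.409,-119.095],[.4065,.3612,.1977],[-146.6,-.6,-83.2]),
([71.372,6.846,-58.029,76.721,-31.868,-133.401],[.3852,.427,.1609],[-145.1,-.2,-82.4]),
([59.359,10.731,-58.151,91.646,-26.813,-138.602],[.4291,.4173,.1291],[-145.9,-.8,-82.9])]
def fk(j,P,s4=1,s6=1):
    a0,h,A,e,B,L=P;j=np.asarray(j)
    R1=Ro.from_euler('z',j[0],degrees=True);R2=R1*Ro.from_euler('y',j[1],degrees=True);R3=R2*Ro.from_euler('y',-j[2],degrees=True)
    R5=R3*Ro.from_euler('x',s4*j[3],degrees=True)*Ro.from_euler('y',-j[4],degrees=True)
    R6=R5*Ro.from_euler('x',s6*j[5],degrees=True)
    p=R1.apply([a0,0,h])+R2.apply([0,0,A])+R3.apply([B,0,e])+R5.apply([L,0,0])
    return p,R6
E
python3 - <<'E'
from kin import *
for s4 in(1,-1):
    q=least_squares(lambda P:np.r_[np.concatenate([fk(j,P,s4)[0]-p for j,p,_ in D]),.01*(P-[0,.35,.4,0,.4,.3])],[0,.35,.4,0,.4,.3])
    print(s4,q.x.round(4),(np.abs(q.fun[:12]).reshape(4,3)*1e3).round(1).tolist())
    for s6 in (1,-1):
      print(s6,[(fk(j,q.x,s4,s6)[1].inv()*Ro.from_euler('xyz',o,degrees=True)).as_matrix().round(2).tolist() for j,_,o in D[:3]])
E
```

```text
1 [ 0.4588 -0.9629  0.5969  0.1894 -0.0919 -0.4434] [[189.5, 31.3, 3.7], [42.8, 3.8, 15.3], [6.8, 22.6, 3.8], [31.2, 32.6, 15.5]]
1 [[[-0.0, -0.0, 1.0], [-0.84, 0.54, 0.0], [-0.54, -0.84, -0.0]], [[-0.44, 0.74, 0.51], [0.6, 0.66, -0.44], [-0.66, 0.11, -0.74]], [[-0.45, 0.76, 0.47], [0.61, 0.65, -0.45], [-0.65, 0.08, -0.76]]]
-1 [[[-0.0, -0.0, 1.0], [-1.0, 0.0, -0.0], [-0.0, -1.0, -0.0]], [[-0.44, 0.74, 0.51], [0.25, -0.44, 0.86], [0.86, 0.51, 0.01]], [[-0.45, 0.76, 0.47], [0.62, -0.12, 0.78], [0.64, 0.64, -0.41]]]
-1 [0.1565 0.1876 0.5665 0.0759 0.2819 0.4453] [[189.5, 31.4, 3.4], [38.7, 12.5, 14.9], [1.0, 3.4, 0.8], [40.7, 18.1, 10.8]]
1 [[[-0.0, -0.0, 1.0], [-0.84, 0.54, 0.0], [-0.54, -0.84, -0.0]], [[-0.0, 0.0, 1.0], [0.53, -0.85, 0.0], [0.85, 0.53, 0.0]], [[-0.0, 0.0, 1.0], [0.06, -1.0, 0.0], [1.0, 0.06, 0.0]]]
-1 [[[-0.0, -0.0, 1.0], [-1.0, 0.0, -0.0], [-0.0, -1.0, -0.0]], [[-0.0, 0.0, 1.0], [-1.0, 0.0, -0.0], [-0.0, -1.0, 0.0]], [[-0.0, 0.0, 1.0], [-1.0, 0.0, -0.0], [-0.0, -1.0, 0.0]]]
```

```bash
cat > kin.py <<'E'
from h import *
from scipy.optimize import least_squares
D=[([80.449,20.546,.682,0,-70.136,-16.507],[.2967,.606,.245],[180,0,-26.06]),
([70.3644,0.0052,-58.139,64.252,-33.409,-119.095],[.4065,.3612,.1977],[-146.6,-.6,-83.2]),
([71.372,6.846,-58.029,76.721,-31.868,-133.401],[.3852,.427,.1609],[-145.1,-.2,-82.4]),
([59.359,10.731,-58.151,91.646,-26.813,-138.602],[.4291,.4173,.1291],[-145.9,-.8,-82.9])]
E0=Ro.from_matrix([[0,0,1.],[-1,0,0],[0,-1,0]])
def fk(j,P):
    a0,h,A,e,B,L,d,w=P;j=np.asarray(j);E=lambda a,x:Ro.from_euler(a,x,degrees=True)
    R1=E('z',j[0]);R2=R1*E('y',j[1]);R3=R2*E('y',-j[2]);R5=R3*E('x',-j[3])*E('y',-j[4]);R6=R5*E('x',-j[5])*E0
    return R1.apply([a0,d,h])+R2.apply([0,0,A])+R3.apply([B,0,e])+R5.apply([L,0,w]),R6
X0=np.array([0,.35,.4,0,.4,.3,-.19,0])
E
python3 - <<'E'
from kin import *
q=least_squares(lambda P:np.r_[np.concatenate([fk(j,P)[0]-p for j,p,_ in D]),.003*(P-X0)],X0)
print(q.x.round(4),(np.abs(q.fun[:12]).reshape(4,3)*1e3).round(1).tolist())
print([np.degrees((fk(j,q.x)[1].inv()*Ro.from_euler('xyz',o,degrees=True)).magnitude()).round(2) for j,p,o in D])
E
```

```text
[-0.0557 -0.1871  0.8733  0.2309 -0.0115  0.6109 -0.1898  0.3291] [[2.1, 1.0, 4.1], [15.3, 5.0, 19.1], [6.1, 8.4, 3.6], [7.9, 16.5, 11.4]]
[np.float64(0.0), np.float64(0.06), np.float64(0.06), np.float64(0.04)]
```

```bash
cat > lg.py <<'E'
from plant import ctrl;import json
o=ctrl.get_obs();open('log.jsonl','a').write(json.dumps([[float(v) for v in o[k]] for k in('joint_pos','tool_pos','orientation','qvel')])+'\n')
E
python3 lg.py
python3 -m creep '[{"grip":0,"delta_pos":[-0.3,0,-0.4],"rotation":[0,0,0]},{"grip":0,"delta_pos":[-0.6,0,-0.8],"rotation":[0,0,0]},{"grip":0,"delta_pos":[-0.6,0,-0.8],"rotation":[0,0,0]},{"grip":0,"delta_pos":[-0.6,0,-0.8],"rotation":[0,0,0]}]' ; python3 lg.py; python3 -m creep '[{"grip":0,"delta_pos":[0,0,-0.4],"rotation":[-0.09,0,0]},{"grip":0,"delta_pos":[0,0,-0.8],"rotation":[-0.18,0,0]},{"grip":0,"delta_pos":[0,0,-0.8],"rotation":[-0.27,0,0]},{"grip":0,"delta_pos":[0,0,-0.8],"rotation":[-0.36,0,0]},{"grip":0,"delta_pos":[0,0,-0.8],"rotation":[-0.36,0,0]}]' ; python3 lg.py; python3 -m creep '[{"grip":0,"delta_pos":[0,0,0],"rotation":[-0.09,0.09,0]},{"grip":0,"delta_pos":[0,0,0],"rotation":[-0.1,0.18,0]},{"grip":0,"delta_pos":[0,0,0],"rotation":[-0.1,0.27,0]},{"grip":0,"delta_pos":[0,0,0],"rotation":[-0.1,0.27,0]}]' ; python3 lg.py; python3 -m creep '[{"grip":0,"delta_pos":[0,0,0],"rotation":[0.05,-0.05,0.05]},{"grip":0,"delta_pos":[0,0,0],"rotation":[0.1,-0.1,0.1]},{"grip":0,"delta_pos":[0,0.3,0.3],"rotation":[0.1,-0.15,0.15]},{"grip":0,"delta_pos":[0,0.3,0.3],"rotation":[0.1,-0.15,0.15]}]' ; python3 lg.py; cat log.jsonl | cut -c1-150
cat > fit.py <<'E'
from kin import *
import json
D+=[(a,b,c) for a,b,c,_ in map(json.loads,open('log.jsonl'))]
def fk2(j,P):
    a0,h,A,e,B,L,d,w,y4,z4,tx,ty=P;j=np.asarray(j);E=lambda a,x:Ro.from_euler(a,x,degrees=True)
    R1=E('z',j[0]);R2=R1*E('y',j[1]);R3=R2*E('y',-j[2]);R4=R3*E('x',-j[3]);R5=R4*E('y',-j[4]);R6=R5*E('x',-j[5])*E0
    return R1.apply([a0,d,h])+R2.apply([0,0,A])+R3.apply([B,0,e])+R4.apply([0,y4,z4])+R5.apply([L,0,w])+R6.apply([tx,ty,0]),R6
if __name__=='__main__':
    X0=np.array([0,.35,.4,0,.4,.3,-.19,0,0,0,0,0])
    q=least_squares(lambda P:np.r_[np.concatenate([fk2(j,P)[0]-p for j,p,_ in D]),.002*(P-X0)],X0)
    print(q.x.round(4));print((np.abs(q.fun[:3*len(D)]).reshape(-1,3)*1e3).round(1).tolist());np.save('P.npy',q.x)
E
python3 fit.py
```

```text
clock: 12.0
tool_pos: [0.3713, 0.4776, 0.198]
orientation: [-145.9, -0.4, -82.5]
force: [0.2, 0.6, 0.2]
opening: 0.0876
gripper_force: 0.0
clock: 12.5
tool_pos: [0.3255, 0.4712, 0.2634]
orientation: [-178.7, -0.3, -82.3]
force: [1.7, -1.2, -0.2]
opening: 0.0878
gripper_force: 0.0
clock: 12.9
tool_pos: [0.3274, 0.4698, 0.2571]
orientation: [171.8, -25.5, -81.1]
force: [0.1, 0.6, -1.2]
opening: 0.0875
gripper_force: 0.0
clock: 13.3
tool_pos: [0.2927, 0.446, 0.2344]
orientation: [-174.4, -11.8, -95.8]
force: [0.1, 0.9, 0.3]
opening: 0.0874
gripper_force: 0.0
[[59.35893160248916, 10.731429043140624, -58.151013554869515, 91.64567360483986, -26.812719575223905, -138.6020543327406], [0.42907703698360744, 0.417
[[81.01504641511042, 8.01616742463106, -48.961420491679306, 59.10912440732532, -38.92199778096623, -122.69230764852145], [0.37129394375831726, 0.47757
[[75.77341654998271, 9.91642014747653, -12.013428462785926, 1.3673277435016613, -67.85185072617965, -68.53631848564582], [0.3254762454852526, 0.471234
[[76.02271491059422, 25.76337739722825, 4.421754157109009, 2.0155237871583362, -95.25070990799307, -69.23929183859893], [0.3274430779894264, 0.4698451
[[82.08525868187449, 13.016346030049178, -15.203443839116918, 6.313436863144663, -73.49036975089244, -89.69943889028033], [0.292713172837212, 0.445985
[ 9.000e-04  1.984e-01  6.020e-01 -7.000e-04  4.630e-01  3.595e-01
 -5.000e-04 -4.000e-04 -1.918e-01  6.000e-04 -1.000e-04  4.000e-04]
[[0.0, 0.0, 0.2], [0.0, 0.1, 0.0], [0.0, 0.0, 0.0], [0.0, 0.0, 0.0], [0.0, 0.0, 0.0], [0.0, 0.1, 0.0], [0.0, 0.1, 0.2], [0.0, 0.0, 0.0], [0.0, 0.1, 0.1]]
```

```bash
cat > ik.py <<'E'
from fit import *
P=np.load('P.npy')
lo=np.array([-176.03,-82.01,-58.28,-173.87,-174.79,-173.66]);hi=np.array([176.03,121.73,71.71,95.51,-.11,173.66])
rng=np.random.default_rng(0)
def toolR(psi,phi,flip):
    # psi tapper yaw deg, phi in-plane angle (tool leans so that it points to +tapper y if >0)
    y=np.array([0,1,0.]);u=np.array([np.sin(np.radians(35)),0,-np.cos(np.radians(35))])
    z=np.cos(np.radians(phi))*u+np.sin(np.radians(phi))*y;n=np.cross(u,y)  # plate normal
    n=n*(1 if n[0]<0 else -1); yy=n*(1 if not flip else -1);x=np.cross(yy,z)
    return Ro.from_euler('z',psi,degrees=True)*Ro.from_matrix(np.c_[x,yy,z])
def tcp(px,py,pz,psi):
    c,s=np.cos(np.radians(psi)),np.sin(np.radians(psi));return np.array([px-.024*c,py-.024*s,pz+.084])
def ik(p,R,n=12,seed=None):
    best=None
    for k in range(n):
        j0=lo+(hi-lo)*rng.uniform(.1,.9,6) if (seed is None or k) else np.array(seed)
        f=lambda j:np.r_[(fk2(j,P)[0]-p)*5,(fk2(j,P)[1].inv()*R).as_rotvec()]
        q=least_squares(f,np.clip(j0,lo+.5,hi-.5),bounds=(lo,hi),x_scale=30,max_nfev=60)
        if q.cost<1e-7:
            m=np.min(np.minimum(q.x-lo,hi-q.x)/np.array([1,1,1,1,1,1]));
            if best is None or m>best[0]: best=(m,q.x)
    return best
E
cat > srch.py <<'E'
from ik import *
JY=np.degrees(.0498);jc=np.array([.586,.036])
def jw(x,y):
    c,s=np.cos(.0498),np.sin(.0498);return jc+[c*x-s*y,s*x+c*y]
poses={'mat':(.472,.3497,.004,7.8),'x0':(*jw(-.075,.04),.014,JY),'x1':(*jw(-.006,.04),.014,JY),'y0':(*jw(.065,-.12),.014,JY+90),'y1':(*jw(.065,-.051),.014,JY+90),'mat2':(.445,.345,.004,7.8)}
for flip in(0,1):
  for phi in(-45,-30,-15,0,15,30,45):
    o=[]
    for k,v in poses.items():
        b=ik(tcp(*v),toolR(v[3],phi,flip));o.append(f'{k}:'+('--' if b is None else f'{b[0]:.0f}/{b[1].round(0).astype(int).tolist()}'))
    print(flip,phi,*o)
E
time timeout 560 python3 srch.py
```

```text
0 -45 mat:23/[78, 35, -35, 42, -68, -119] x0:-- x1:2/[46, 26, -56, 72, -57, -126] y0:14/[-27, 24, -15, -76, -47, 160] y1:13/[-21, 22, -19, -80, -42, 160] mat2:21/[81, 34, -37, 40, -68, -120]
0 -30 mat:11/[75, 26, -47, 54, -53, -125] x0:-- x1:-- y0:36/[-20, 26, -8, -56, -52, 138] y1:38/[-14, 23, -12, -58, -47, 135] mat2:10/[79, 25, -49, 52, -54, -126]
0 -15 mat:-- x0:-- x1:-- y0:49/[-16, 29, 0, -43, -63, 125] y1:52/[-10, 27, -4, -44, -59, 122] mat2:--
0 0 mat:-- x0:-- x1:-- y0:57/[-12, 35, 10, -35, -78, 117] y1:60/[-7, 33, 6, -36, -74, 114] mat2:--
0 15 mat:-- x0:-- x1:7/[22, 8, -39, -34, -7, 19] y0:51/[-10, 42, 20, -29, -93, 112] y1:55/[-5, 40, 17, -31, -89, 109] mat2:--
0 30 mat:12/[36, 10, -32, -72, -12, 48] x0:26/[-7, 9, -32, -66, -39, 70] x1:33/[-4, 14, -26, -64, -38, 65] y0:41/[-7, 50, 31, -25, -108, 109] y1:44/[-2, 48, 27, -28, -105, 106] mat2:11/[38, 8, -35, -74, -11, 49]
0 45 mat:27/[14, 18, -31, -88, -41, 81] x0:32/[-18, 20, -27, -69, -60, 82] x1:39/[-15, 23, -20, -69, -59, 78] y0:31/[-4, 58, 41, -23, -123, 108] y1:34/[0, 56, 38, -26, -120, 104] mat2:24/[13, 17, -34, -89, -4
[... 461 characters left out ...]
- x0:-- x1:-- y0:62/[-13, 35, 10, -34, -78, -63] y1:64/[-7, 33, 6, -36, -74, -66] mat2:--
1 15 mat:-- x0:-- x1:7/[22, 8, -39, -34, -7, -161] y0:51/[-10, 42, 20, -29, -93, -68] y1:55/[-5, 40, 17, -31, -89, -71] mat2:--
1 30 mat:12/[36, 10, -33, -72, -12, -132] x0:26/[-7, 9, -32, -66, -39, -110] x1:33/[-4, 14, -26, -64, -38, -114] y0:41/[-7, 50, 31, -25, -108, -70] y1:44/[-2, 48, 27, -28, -105, -74] mat2:11/[38, 8, -35, -74, -11, -131]
1 45 mat:27/[14, 18, -31, -88, -41, -99] x0:32/[-18, 20, -27, -69, -60, -97] x1:39/[-15, 23, -20, -69, -59, -102] y0:31/[-4, 58, 41, -23, -123, -72] y1:34/[0, 56, 38, -26, -120, -75] mat2:24/[13, 17, -34, -89, -42, -97]
real	0m22.342s
user	0m22.811s
sys	0m0.078s
```

```bash
cat > clr.py <<'E'
from ik import *
def grasp(phi,sy,up):  # tool pose in tapper frame
    R=toolR(0,phi,1);p=np.array([-.024,sy,.084])+up*np.array([-np.sin(np.radians(35)),0,np.cos(np.radians(35))]);return p,R
def body(phi,sy,up,L=.15):
    p,R=grasp(phi,sy,up);g=np.stack(np.meshgrid(np.linspace(-.039,.039,14),np.linspace(-.0965,.0965,30),-np.linspace(.047,.047+L,14)),-1).reshape(-1,3)
    return R.apply(g)+p
u=np.array([-np.sin(np.radians(35)),0,np.cos(np.radians(35))]);nn=np.array([.819,0,.574])
H=np.array([[0,y,.05] for y in np.linspace(-.0475,.0475,20)])
H=np.concatenate([H+t*u+s*.007*nn for t in (.06,.0768) for s in(-1,1)])
for phi in(25,30,35,40):
  for sy in(0,-.01,-.02):
    for up in (0,.008):
      p,R=grasp(phi,sy,up);hz=R.inv().apply(H-p)[:,2].min()+.047   # >0: handle clear of body
      b=body(phi,sy,up);o=[]
      for xp in(.045,.06):   # y push: tapper yaw 90 in jig: jig x=xp - ty, jig y=-.051+tx
        X=xp-b[:,1];Y=-.051+b[:,0];m=(X>.115)&(X<.145);o.append((b[m,2].min()+.014-.055)*1e3 if m.any() else 999)
      print(phi,sy,up,'handle %.1f'%(hz*1e3),'fence',np.round(o,0),'lowest %.0f'%(b[:,2].min()*1e3))
E
python3 clr.py
```

```text
25 0 0 handle -5.0 fence [43.  9.] lowest 50
25 0 0.008 handle 2.3 fence [50. 16.] lowest 57
25 -0.01 0 handle -0.7 fence [18.  9.] lowest 50
25 -0.01 0.008 handle 6.5 fence [24. 16.] lowest 57
25 -0.02 0 handle 3.5 fence [9. 9.] lowest 50
25 -0.02 0.008 handle 10.7 fence [16. 16.] lowest 57
30 0 0 handle -7.2 fence [30.  5.] lowest 46
30 0 0.008 handle -0.3 fence [36. 12.] lowest 53
30 -0.01 0 handle -2.2 fence [13.  5.] lowest 46
30 -0.01 0.008 handle 4.7 fence [20. 12.] lowest 53
30 -0.02 0 handle 2.8 fence [5. 5.] lowest 46
30 -0.02 0.008 handle 9.7 fence [12. 12.] lowest 53
35 0 0 handle -9.1 fence [16.  1.] lowest 42
35 0 0.008 handle -2.5 fence [23.  7.] lowest 48
35 -0.01 0 handle -3.3 fence [9. 1.] lowest 42
35 -0.01 0.008 handle 3.2 fence [15.  7.] lowest 48
35 -0.02 0 handle 2.4 fence [1. 1.] lowest 42
35 -0.02 0.008 handle 9.0 fence [7. 7.] lowest 48
40 0 0 handle -10.5 fence [11. -3.] lowest 38
40 0 0.008 handle -4.4 fence [18.  3.] lowest 44
40 -0.01 0 handle -4.1 fence [-3. -3.] lowest 38
40 -0.01 0.008 handle 2.1 fence [3. 3.] lowest 44
40 -0.02 0 handle 2.4 fence [-3. -3.] lowest 38
40 -0.02 0.008 handle 8.5 fence [3. 3.] lowest 44
```

```bash
cat > g.py <<'E'
from clr import *
def tg(px,py,pz,psi,phi,sy,up,off=(0,0,0)):
    p,R=grasp(phi,sy,up);Z=Ro.from_euler('z',psi,degrees=True);RR=Z*R
    return np.array([px,py,pz])+Z.apply(p)+RR.apply(off),RR
E
sed -i 's/^for phi in(25/if __name__=="__main__":\n for phi in(25/; ' clr.py; python3 - <<'E'
s=open('clr.py').read().split('if __name__');open('clr.py','w').write(s[0])
E
python3 - <<'E'
from g import *
for phi in(30,33,36,40):
    for off in((0,0,0),(0,0,-.08),(.05,0,-.06),(-.05,0,-.06),(.08,0,-.02)):
        b=ik(*tg(.472,.3497,.004,7.8,phi,-.014,.008,off),n=16);print(phi,off,b if b is None else (round(b[0],1),b[1].round(0)))
print(tg(.472,.3497,.004,7.8,33,-.014,.008)[1].as_matrix().round(2))
E
```

```text
30 (0, 0, 0) (np.float64(12.7), array([  36.,    9.,  -33.,  -70.,  -13., -134.]))
30 (0, 0, -0.08) None
30 (0.05, 0, -0.06) None
30 (-0.05, 0, -0.06) (np.float64(19.7), array([  27.,    3.,  -36.,  -65.,  -20., -133.]))
30 (0.08, 0, -0.02) None
33 (0, 0, 0) (np.float64(20.3), array([  28.,   10.,  -33.,  -77.,  -20., -121.]))
33 (0, 0, -0.08) (np.float64(17.7), array([  35.,   -2.,  -38.,  -58.,  -18., -146.]))
33 (0.05, 0, -0.06) None
33 (-0.05, 0, -0.06) (np.float64(23.5), array([  20.,    5.,  -35.,  -71.,  -27., -122.]))
33 (0.08, 0, -0.02) None
36 (0, 0, 0) (np.float64(26.0), array([  23.,   11.,  -32.,  -81.,  -27., -114.]))
36 (0, 0, -0.08) (np.float64(22.5), array([  25.,   -0.,  -36.,  -67.,  -27., -131.]))
36 (0.05, 0, -0.06) (np.float64(16.6), array([  40.,   -2.,  -37.,  -61.,  -17., -147.]))
36 (-0.05, 0, -0.06) (np.float64(24.4), array([  14.,    8.,  -34.,  -75.,  -34., -114.]))
36 (0.08, 0, -0.02) (np.float64(11.3), array([  46.,    2.,  -35.,  -63.,  -11., -149.]))
40 (0, 0, 0) (np.float64(26.4), array([  18.,   13.,  -32.,  -84.,  -34., -106.]))
40 (0, 0, -0.08) (np.float64(23.7), array([  16.,    3.,  -35.,  -73.,  -37., -119.]))
40 (0.05, 0, -0.06) (np.float64(23.6), array([  27.,    1.,  -35.,  -72.,  -29., -128.]))
40 (-0.05, 0, -0.06) (np.float64(25.4), array([   8.,   11.,  -33.,  -78.,  -41., -107.]))
40 (0.08, 0, -0.02) (np.float64(23.4), array([  34.,    3.,  -33.,  -75.,  -23., -129.]))
[[-0.42  0.81  0.4 ]
 [ 0.79  0.11  0.6 ]
 [ 0.45  0.57 -0.69]]
```

```bash
cat > plan.py <<'E'
from g import *
PHI,SY,UP=35,-.015,.008
TAP=(.472,.3497,.004,7.8)
def rows(j0,j1,n,show=True):
    j0,j1=np.array(j0),np.array(j1);p,R=fk2(j0,P)
    for k in range(1,n+1):
        q,S=fk2(j0+(j1-j0)*k/n,P)
        rv=(R.inv()*S).as_rotvec();print(k,'d',(R.inv().apply(q-p)*10).round(3).tolist(),'r',(rv/np.pi*2).round(3).tolist(),'deg %.0f'%np.degrees(np.linalg.norm(rv)),'p',q.round(3),'z',S.as_matrix()[:,2].round(2))
        p,R=q,S
def cart(p1,R1):
    o=ctrl.get_obs();R=Ro.from_euler('xyz',o['orientation'],degrees=True)
    print('t',round(o['clock'],2),'d',(R.inv().apply(p1-o['tool_pos'])*10).round(3).tolist(),'r',((R.inv()*R1).as_rotvec()/np.pi*2).round(3).tolist(),'F',np.round(o['force'],1))
E
python3 - <<'E'
from plan import *
j0=np.array(ctrl.get_obs()['joint_pos'])
b=ik(*tg(*TAP,PHI,SY,UP,(0,0,-.08)),n=20);print(b[1].round(1),b[0])
rows(j0,b[1],5)
E
```

```text
[  27.8   -0.8  -36.3  -65.1  -24.6 -134.7] 21.972975523652288
1 d [0.294, 0.033, 0.594] r [-0.17, -0.081, 0.277] deg 30 p [0.291 0.405 0.182] z [-0.14 -0.01 -0.99]
2 d [0.133, -0.183, 0.276] r [-0.158, -0.086, 0.303] deg 32 p [0.296 0.384 0.154] z [-0.21  0.25 -0.94]
3 d [-0.134, -0.281, 0.0] r [-0.151, -0.094, 0.319] deg 33 p [0.321 0.368 0.144] z [-0.12  0.5  -0.86]
4 d [-0.43, -0.234, -0.209] r [-0.152, -0.102, 0.327] deg 34 p [0.365 0.338 0.145] z [ 0.1   0.64 -0.76]
5 d [-0.677, -0.061, -0.342] r [-0.16, -0.106, 0.33] deg 34 p [0.415 0.28  0.148] z [ 0.39  0.63 -0.67]
```

```bash
python3 - <<'E'
from plan import *
j0=np.array(ctrl.get_obs()['joint_pos'])
p,R=tg(*TAP,PHI,SY,UP,(0,0,-.08));print('pre',p)
for w in((0,-.08,.06),(0,-.1,.04),(.05,-.1,.05),(.0,-.12,.08),(.05,0,.08)):
    b=ik(p+np.array(w),R,n=16);print(w,b)
    if b: rows(j0,b[1],5)
E
```

```text
pre [0.41469915 0.28039606 0.14823402]
(0, -0.08, 0.06) (np.float64(22.83717740642203), array([  18.96814343,   -9.20179263,  -35.44282259,  -53.50932169,
        -35.92590724, -142.77700265]))
1 d [0.535, -0.22, 0.451] r [-0.151, -0.074, 0.303] deg 31 p [0.313 0.383 0.204] z [-0.11 -0.03 -0.99]
2 d [0.293, -0.39, 0.15] r [-0.145, -0.076, 0.317] deg 32 p [0.328 0.336 0.188] z [-0.17  0.22 -0.96]
3 d [-0.016, -0.422, -0.1] r [-0.147, -0.081, 0.323] deg 33 p [0.349 0.298 0.186] z [-0.09  0.45 -0.89]
4 d [-0.314, -0.308, -0.287] r [-0.157, -0.082, 0.324] deg 33 p [0.38  0.257 0.195] z [ 0.12  0.61 -0.79]
5 d [-0.534, -0.076, -0.409] r [-0.174, -0.076, 0.32] deg 33 p [0.415 0.2   0.208] z [ 0.39  0.63 -0.67]
(0, -0.1, 0.04) (np.float64(22.81527411749836), array([  11.95579925,   -6.36099449,  -35.46472588,  -57.85083915,
        -39.45384405, -133.18286914]))
1 d [0.626, -0.244, 0.537] r [-0.162, -0.062, 0.299] deg 31 p [0.315 0.372 0.197] z [-0.13 -0.04 -0.99]
2 d [0.352, -0.416, 0.208] r [-0.153, -0.072, 0.314] deg 32 p [0.328 0.319 0.177] z [-0.2   0.21 -0.96]
3 d [0.016, -0.443, -0.0
[... 1619 characters left out ...]
 z [ 0.39  0.63 -0.67]
(0.05, 0, 0.08) (np.float64(14.708627102546103), array([  33.31021087,   -5.1571227 ,  -31.39515211,  -45.93377168,
        -26.02860682, -158.9513729 ]))
1 d [0.211, -0.159, 0.357] r [-0.133, -0.093, 0.303] deg 31 p [0.309 0.417 0.205] z [-0.07 -0.01 -1.  ]
2 d [0.041, -0.309, 0.103] r [-0.133, -0.084, 0.319] deg 32 p [0.332 0.396 0.194] z [-0.11  0.23 -0.97]
3 d [-0.214, -0.34, -0.118] r [-0.138, -0.079, 0.329] deg 33 p [0.367 0.374 0.197] z [-0.03  0.45 -0.89]
4 d [-0.477, -0.225, -0.295] r [-0.148, -0.072, 0.332] deg 33 p [0.415 0.339 0.21 ] z [ 0.15  0.6  -0.79]
5 d [-0.67, 0.019, -0.421] r [-0.164, -0.061, 0.331] deg 34 p [0.465 0.28  0.228] z [ 0.39  0.63 -0.67]
```

```bash
python3 -m creep '[{"grip":0,"delta_pos":[0.17,-0.08,0.11],"rotation":[-0.038,-0.016,0.078]},{"grip":0,"delta_pos":[0.34,-0.165,0.215],"rotation":[-0.075,-0.032,0.156]},{"grip":0,"delta_pos":[0.51,-0.25,0.32],"rotation":[-0.113,-0.048,0.234]},{"grip":0,"delta_pos":[0.679,-0.331,0.43],"rotation":[-0.151,-0.064,0.312]},{"grip":0,"delta_pos":[0.679,-0.331,0.43],"rotation":[-0.151,-0.064,0.312]}]'; python3 -m creep '[{"grip":0,"delta_pos":[0.1,-0.12,0.03],"rotation":[-0.037,-0.018,0.08]},{"grip":0,"delta_pos":[0.19,-0.24,0.06],"rotation":[-0.073,-0.035,0.16]},{"grip":0,"delta_pos":[0.29,-0.36,0.09],"rotation":[-0.11,-0.053,0.24]},{"grip":0,"delta_pos":[0.383,-0.485,0.12],"rotation":[-0.146,-0.07,0.321]},{"grip":0,"delta_pos":[0.383,-0.485,0.12],"rotation":[-0.146,-0.07,0.321]}]'; python3 -m creep '[{"grip":0,"delta_pos":[0.01,-0.12,-0.03],"rotation":[-0.037,-0.019,0.08]},{"grip":0,"delta_pos":[0.02,-0.24,-0.07],"rotation":[-0.075,-0.038,0.16]},{"grip":0,"delta_pos":[0.03,-0.36,-0.1],"rotation":[-0.11,-0.058,0.24]},{"grip":0,"delta_pos":[0.042,-0.485,-0.134],"rotation":[-0.15,-0.077,0.323]},{"grip":0,"delta_pos":[0.042,-0.485,-0.134],"rotation":[-0.15,-0.077,0.323]}]'; python3 -c "
from plan import *
o=ctrl.get_obs();print(o['joint_pos'].round(1) if hasattr(o['joint_pos'],'round') else o['joint_pos'])
rows(o['joint_pos'],[10.965,-10.54,-33.536,-52.333,-43.687,-139.968],2)"
```

```text
clock: 13.8
tool_pos: [0.3264, 0.3726, 0.2128]
orientation: [176.0, -5.2, -124.3]
force: [0.4, -0.0, 1.2]
opening: 0.0874
gripper_force: 0.0
clock: 14.3
tool_pos: [0.3437, 0.3144, 0.2015]
orientation: [164.9, -3.6, -153.8]
force: [0.0, -0.3, -0.4]
opening: 0.0873
gripper_force: 0.0
clock: 14.8
tool_pos: [0.3625, 0.2684, 0.2024]
orientation: [154.1, -7.3, 176.6]
force: [-0.3, 0.0, 0.5]
opening: 0.0876
gripper_force: 0.0
[  39.7   -0.9  -25.6  -28.8  -55.4 -120.3]
1 d [-0.256, -0.379, -0.327] r [-0.16, -0.078, 0.32] deg 33 p [0.387 0.218 0.212] z [ 0.11  0.6  -0.79]
2 d [-0.479, -0.108, -0.447] r [-0.18, -0.072, 0.311] deg 33 p [0.415 0.16  0.228] z [ 0.39  0.63 -0.67]
```

Tracking matches the plan, so I continue.

```bash
python3 -m creep '[{"grip":0,"delta_pos":[-0.06,-0.1,-0.08],"rotation":[-0.04,-0.02,0.08]},{"grip":0,"delta_pos":[-0.13,-0.19,-0.16],"rotation":[-0.08,-0.04,0.16]},{"grip":0,"delta_pos":[-0.19,-0.28,-0.25],"rotation":[-0.12,-0.06,0.24]},{"grip":0,"delta_pos":[-0.256,-0.379,-0.327],"rotation":[-0.16,-0.078,0.32]},{"grip":0,"delta_pos":[-0.256,-0.379,-0.327],"rotation":[-0.16,-0.078,0.32]}]'; python3 -m creep '[{"grip":0,"delta_pos":[-0.12,-0.03,-0.11],"rotation":[-0.045,-0.018,0.078]},{"grip":0,"delta_pos":[-0.24,-0.05,-0.22],"rotation":[-0.09,-0.036,0.156]},{"grip":0,"delta_pos":[-0.36,-0.08,-0.33],"rotation":[-0.135,-0.054,0.234]},{"grip":0,"delta_pos":[-0.479,-0.108,-0.447],"rotation":[-0.18,-0.072,0.311]},{"grip":0,"delta_pos":[-0.479,-0.108,-0.447],"rotation":[-0.18,-0.072,0.311]}]'; python3 -c "
from plan import *
cart(*tg(*TAP,PHI,SY,UP,(0,0,-.08)));cart(*tg(*TAP,PHI,SY,UP))
s=snap('wrist','w6');p,R=tg(*TAP,PHI,SY,UP);print(proj('w6',p))"
```

```text
clock: 15.3
tool_pos: [0.3871, 0.2192, 0.212]
orientation: [145.3, -15.8, 147.8]
force: [0.1, 0.7, 0.6]
opening: 0.0876
gripper_force: 0.0
clock: 15.8
tool_pos: [0.4152, 0.1615, 0.2285]
orientation: [139.5, -27.9, 119.9]
force: [0.1, -0.7, -0.0]
opening: 0.0875
gripper_force: 0.0
t 15.8 d [0.538, -0.328, 1.288] r [-0.001, 0.0, 0.002] F [ 0.1 -0.7 -0. ]
t 15.8 d [0.538, -0.327, 2.088] r [-0.001, 0.0, 0.002] F [ 0.1 -0.7 -0. ]
[231.4042965  123.33542236]
```

```bash
python3 -m creep '[{"grip":0,"delta_pos":[0.27,-0.16,0.3],"rotation":[0,0,0]},{"grip":0,"delta_pos":[0.538,-0.327,0.6],"rotation":[0,0,0.002]},{"grip":0,"delta_pos":[0.538,-0.327,0.9],"rotation":[0,0,0.002]},{"grip":0,"delta_pos":[0.538,-0.327,0.9],"rotation":[0,0,0.002]}]'; python3 -c "
from plan import *
print(ctrl.get_obs()['joint_pos']);cart(*tg(*TAP,PHI,SY,UP))"
```

```text
clock: 16.25
tool_pos: [0.3982, 0.261, 0.1718]
orientation: [139.9, -27.9, 120.3]
force: [-0.2, -0.6, 0.4]
opening: 0.0877
gripper_force: 0.0
[  30.22623633   -6.05726056  -38.08301872  -57.23460707  -25.25658213
 -144.26941161]
t 16.25 d [-0.04, 0.033, 1.144] r [-0.007, -0.003, 0.005] F [-0.2 -0.6  0.4]
```

```bash
python3 -m creep '[{"grip":0,"delta_pos":[0,0,0.25],"rotation":[0,0,0]},{"grip":0,"delta_pos":[0,0,0.5],"rotation":[0,0,0]},{"grip":0,"delta_pos":[-0.02,0.01,0.7],"rotation":[0,0,0]},{"grip":0,"delta_pos":[-0.02,0.01,0.7],"rotation":[0,0,0]}]'; python3 -c "
from plan import *
cart(*tg(*TAP,PHI,SY,UP))"
```

```text
clock: 16.65
tool_pos: [0.4295, 0.3001, 0.1246]
orientation: [139.8, -28.0, 119.8]
force: [-0.5, -0.9, -0.3]
opening: 0.0875
gripper_force: 0.0
t 16.65 d [0.025, -0.003, 0.46] r [-0.005, -0.0, 0.001] F [-0.5 -0.9 -0.3]
```

```bash
python3 -m creep '[{"grip":0,"delta_pos":[0.01,0,0.2],"rotation":[0,0,0]},{"grip":0,"delta_pos":[0.025,0,0.4],"rotation":[-0.003,0,0]},{"grip":0,"delta_pos":[0.025,0,0.46],"rotation":[-0.005,0,0]},{"grip":0,"delta_pos":[0.025,0,0.46],"rotation":[-0.005,0,0]}]'; python3 -c "
from plan import *
cart(*tg(*TAP,PHI,SY,UP))"; python3 -m creep '[{"grip":0.5,"delta_pos":[0,0,0],"rotation":[0,0,0]},{"grip":0.6,"delta_pos":[0,0,0],"rotation":[0,0,0]},{"grip":0.7,"delta_pos":[0,0,0],"rotation":[0,0,0]},{"grip":0.8,"delta_pos":[0,0,0],"rotation":[0,0,0]},{"grip":1,"delta_pos":[0,0,0],"rotation":[0,0,0]}]'; python3 -m creep '[{"grip":1,"delta_pos":[0,0,0],"rotation":[0,0,0]},{"grip":1,"delta_pos":[0,0,0],"rotation":[0,0,0]},{"grip":1,"delta_pos":[0,0,0],"rotation":[0,0,0]},{"grip":1,"delta_pos":[0,0,0],"rotation":[0,0,0]}]'
```

```text
clock: 17.05
tool_pos: [0.4454, 0.33, 0.0963]
orientation: [139.3, -28.0, 119.8]
force: [-1.6, -0.4, 0.6]
opening: 0.0875
gripper_force: 0.0
t 17.05 d [-0.002, -0.007, 0.019] r [0.002, -0.0, 0.001] F [-1.6 -0.4  0.6]
clock: 17.55
tool_pos: [0.4455, 0.3297, 0.0971]
orientation: [139.2, -28.0, 119.7]
force: [0.2, -0.1, -0.7]
opening: 0.0532
gripper_force: 0.0
clock: 17.95
tool_pos: [0.4455, 0.3297, 0.0967]
orientation: [139.2, -28.0, 119.6]
force: [-0.1, -0.1, -0.4]
opening: 0.0212
gripper_force: 0.0
```

```bash
python3 -m creep '[{"grip":1,"delta_pos":[0,0,0],"rotation":[0,0,0]},{"grip":1,"delta_pos":[0,0,0],"rotation":[0,0,0]},{"grip":1,"delta_pos":[0,0,0],"rotation":[0,0,0]},{"grip":1,"delta_pos":[0,0,0],"rotation":[0,0,0]},{"grip":1,"delta_pos":[0,0,0],"rotation":[0,0,0]}]'; python3 -c "
from plan import *
print(ctrl.get_obs()['moment']);cart(*tg(*TAP,PHI,SY,UP))"
```

```text
clock: 18.45
tool_pos: [0.4456, 0.3297, 0.0967]
orientation: [139.2, -28.0, 119.6]
force: [0.2, -1.2, 1.2]
opening: 0.0142
gripper_force: 30.0
[-2.31346733  1.02169272 -0.10073197]
t 18.45 d [-0.001, -0.01, 0.023] r [0.003, 0.0, -0.0] F [ 0.2 -1.2  1.2]
```

```bash
sed -i 's/^PHI,SY,UP=.*/PHI,SY,UP=35,-.0163,.0099/' plan.py; cat >> plan.py <<'E'
JY=.0498;jc=np.array([.586,.036])
def J(x,y,z,yaw=0):
    c,s=np.cos(JY),np.sin(JY);return (*(jc+[c*x-s*y,s*x+c*y]),z,np.degrees(JY)+yaw)
def G(t): return tg(*t,PHI,SY,UP)
E
python3 - <<'E'
from plan import *
j0=np.array(ctrl.get_obs()['joint_pos']);print(j0.round(1))
W={'L':(.472,.3497,.094,7.8),'H':J(-.09,.012,.09),'x0':J(-.09,.012,.014),'x1':J(-.008,.012,.014),'xh':J(-.09,.012,.09),'yh':J(.05,-.125,.08,90),'y0':J(.05,-.125,.014,90),'y1':J(.05,-.053,.014,90),'xx1':J(-.008,.04,.014)}
S={}
for k,v in W.items():
    b=ik(*G(v),n=16);print(k,b if b is None else (round(b[0],1),b[1].round(1)));S[k]=None if b is None else b[1]
np.save('S.npy',S,allow_pickle=True)
cart(*G(W['L']))
if S['L'] is not None: rows(S['L'],S['H'],4)
E
```

```text
[  24.4   10.4  -32.4  -80.3  -24.8 -115.7]
L (np.float64(14.8), array([  41.2,   -1.4,  -34. ,  -49.9,  -16.7, -158.9]))
H (np.float64(30.4), array([ -14.8,    2.9,  -27.9,  -57.7,  -54.7, -117.5]))
x0 (np.float64(27.9), array([ -18.1,   12. ,  -30.4,  -64.4,  -51.3, -103.2]))
x1 (np.float64(35.6), array([ -13.9,   16.8,  -22.6,  -63.8,  -49.7, -108.4]))
xh (np.float64(30.4), array([ -14.8,    2.9,  -27.9,  -57.7,  -54.7, -117.5]))
yh (np.float64(33.1), array([  -6.4,   50. ,   38.6,  -25.3, -119.7,  -73.7]))
y0 (np.float64(36.3), array([  -6.3,   53. ,   35.5,  -24.1, -114.2,  -71. ]))
y1 (np.float64(39.8), array([  -2. ,   50.8,   31.9,  -26.8, -111.1,  -74.4]))
xx1 (np.float64(34.5), array([ -10.7,   16. ,  -23.8,  -65.1,  -47.4, -109.5]))
t 18.45 d [0.422, 0.509, -0.601] r [0.003, 0.0, -0.0] F [ 0.2 -1.2  1.2]
1 d [-0.803, 0.026, -0.329] r [0.016, -0.032, 0.011] deg 3 p [0.469 0.247 0.172] z [ 0.39  0.59 -0.71]
2 d [-0.691, -0.035, -0.388] r [0.005, -0.012, 0.013] deg 2 p [0.479 0.169 0.167] z [ 0.39  0.57 -0.72]
3 d [-0.578, -0.069, -0.456] r [-0.012, 0.003, 0.01] deg 1 p [0.477 0.095 0.17 ] z [ 0.4   0.58 -0.71]
4 d [-0.468, -0.079, -0.53] r [-0.033, 0.01, 0.003] deg 3 p [0.467 0.026 0.182] z [ 0.44  0.6  -0.67]
```

```bash
python3 -m creep '[{"grip":1,"delta_pos":[0.05,0.06,-0.07],"rotation":[0,0,0]},{"grip":1,"delta_pos":[0.15,0.18,-0.21],"rotation":[0,0,0]},{"grip":1,"delta_pos":[0.28,0.34,-0.4],"rotation":[0,0,0]},{"grip":1,"delta_pos":[0.42,0.5,-0.6],"rotation":[0,0,0]},{"grip":1,"delta_pos":[0.42,0.5,-0.6],"rotation":[0,0,0]}]'; python3 -c "
from plan import *
cart(*G((.472,.3497,.094,7.8)));cart(*G(J(-.09,.012,.09)))"
```

```text
clock: 18.95
tool_pos: [0.4439, 0.3303, 0.1881]
orientation: [139.0, -28.1, 119.8]
force: [-0.4, 0.9, -2.6]
opening: 0.0136
gripper_force: 30.0
t 18.95 d [-0.019, -0.005, 0.012] r [0.004, -0.001, 0.001] F [-0.4  0.9 -2.6]
t 18.95 d [-2.459, -0.179, -1.802] r [-0.022, -0.033, 0.037] F [-0.4  0.9 -2.6]
```

```bash
python3 -m creep '[{"grip":1,"delta_pos":[-0.25,0,-0.18],"rotation":[0,0,0]},{"grip":1,"delta_pos":[-0.55,-0.03,-0.4],"rotation":[0,0,0]},{"grip":1,"delta_pos":[-0.85,-0.06,-0.6],"rotation":[0,0,0]}]'; python3 -m creep '[{"grip":1,"delta_pos":[-0.3,-0.02,-0.22],"rotation":[0,0,0]},{"grip":1,"delta_pos":[-0.6,-0.04,-0.44],"rotation":[-0.01,-0.015,0.018]},{"grip":1,"delta_pos":[-0.85,-0.06,-0.6],"rotation":[-0.02,-0.033,0.037]},{"grip":1,"delta_pos":[-0.85,-0.06,-0.6],"rotation":[-0.02,-0.033,0.037]}]'; python3 -c "
from plan import *
cart(*G(J(-.09,.012,.09)))"
```

```text
clock: 19.25
tool_pos: [0.4517, 0.2258, 0.1824]
orientation: [139.2, -28.1, 119.9]
force: [1.8, -0.7, -3.3]
opening: 0.0132
gripper_force: 30.0
clock: 19.65
tool_pos: [0.4614, 0.1188, 0.1778]
orientation: [139.9, -27.9, 114.2]
force: [0.1, 0.2, -2.6]
opening: 0.0137
gripper_force: 30.0
t 19.65 d [-0.749, 0.031, -0.556] r [-0.003, 0.004, -0.003] F [ 0.1  0.2 -2.6]
```

```bash
python3 -m creep '[{"grip":1,"delta_pos":[-0.3,0,-0.22],"rotation":[0,0,0]},{"grip":1,"delta_pos":[-0.6,0.02,-0.44],"rotation":[0,0,0]},{"grip":1,"delta_pos":[-0.749,0.031,-0.556],"rotation":[-0.003,0.004,-0.003]},{"grip":1,"delta_pos":[-0.749,0.031,-0.556],"rotation":[-0.003,0.004,-0.003]}]'; python3 -c "
from plan import *
s=snap('scene','s3');snap('top','t3')
c=s['color'][150:270,220:380,::-1]
cv2.imwrite('pics/s3.png',cv2.resize(c,(800,600),interpolation=2))
p,R=grasp(PHI,SY,UP);o=ctrl.get_obs();Rt=Ro.from_euler('xyz',o['orientation'],degrees=True)*R.inv();print('tapper',o['tool_pos']-Rt.apply(p),Rt.as_euler('xyz',degrees=True).round(1))
cart(*G(J(-.09,.012,.09)));cart(*G(J(-.09,.012,.015)))"
```

```text
clock: 20.05
tool_pos: [0.4677, 0.0269, 0.1823]
orientation: [139.4, -28.0, 114.9]
force: [-0.3, 1.7, -3.9]
opening: 0.0139
gripper_force: 30.0
tapper [0.49603908 0.04691865 0.09042126] [ 0.1 -0.1  3. ]
t 20.15 d [-0.025, -0.007, -0.018] r [-0.0, -0.002, 0.001] F [-0.3  0.5 -2.2]
t 20.15 d [-0.378, -0.438, 0.483] r [-0.0, -0.002, 0.001] F [-0.3  0.5 -2.2]
```

View pics/s3.png

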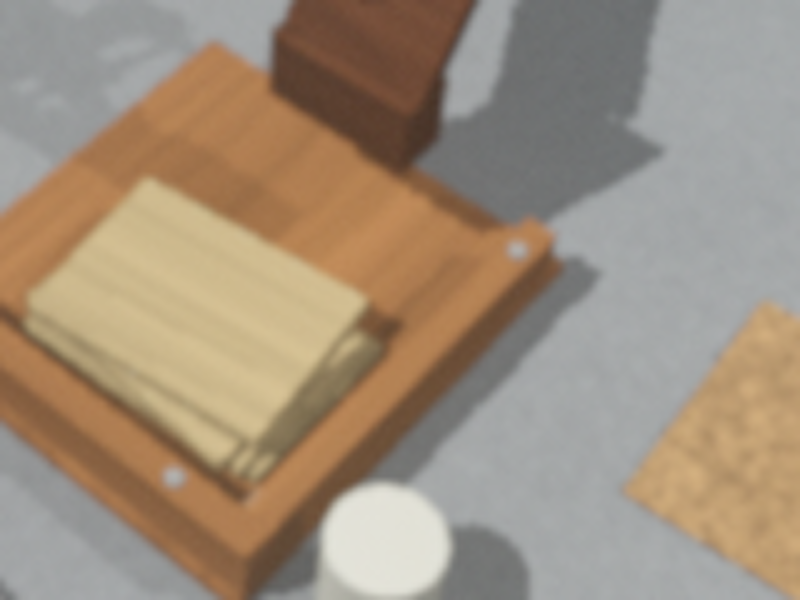

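The crop shows the tapper held upright over the near part of the base, with its front bottom corners at (275,93) and (405,165). The boards' nearest corner is at (365,300), and the fences' inner top corner is at (245,497).

```bash
python3 - <<'E'
from plan import *
p,R=grasp(PHI,SY,UP);o=ctrl.get_obs();Rt=Ro.from_euler('xyz',o['orientation'],degrees=True)*R.inv();t=o['tool_pos']-Rt.apply(p)
f=lambda X:((proj('s3',X)-[220,150])*5).round(0)
for c in((.018,-.0475,0),(.018,.0475,0),(.018,-.0475,.05),(.018,.0475,.05),(-.018,.0475,0)):print(c,f(t+Rt.apply(c)))
c,s=np.cos(JY),np.sin(JY)
for q in((.12,.115,.055),(.14,.135,.055),(-.145,-.135,.012),(-.145,.115,.055)):print('jig',q,f([jc[0]+c*q[0]-s*q[1],jc[1]+s*q[0]+c*q[1],q[2]]))
E
```

```text
(0.018, -0.0475, 0) [266.  92.]
(0.018, 0.0475, 0) [401. 178.]
(0.018, -0.0475, 0.05) [269.  29.]
(0.018, 0.0475, 0.05) [410. 115.]
(-0.018, 0.0475, 0) [441. 140.]
jig (0.12, 0.115, 0.055) [240. 500.]
jig (0.14, 0.135, 0.055) [244. 552.]
jig (-0.145, -0.135, 0.012) [215.  33.]
jig (-0.145, 0.115, 0.055) [549. 191.]
```

```bash
python3 -m creep '[{"grip":1,"delta_pos":[-0.1,-0.11,0.12],"rotation":[0,0,0]},{"grip":1,"delta_pos":[-0.2,-0.23,0.25],"rotation":[0,0,0]},{"grip":1,"delta_pos":[-0.3,-0.35,0.38],"rotation":[0,0,0]},{"grip":1,"delta_pos":[-0.37,-0.43,0.475],"rotation":[0,0,0]},{"grip":1,"delta_pos":[-0.37,-0.43,0.475],"rotation":[0,0,0]}]'; python3 -c "
from plan import *
for x in (-.09,-.06,-.008,-.003): cart(*G(J(x,.012,.015)))"
```

```text
clock: 20.65
tool_pos: [0.4658, 0.0271, 0.1072]
orientation: [139.5, -28.2, 115.0]
force: [-0.3, -0.2, -2.5]
opening: 0.014
gripper_force: 30.0
t 20.65 d [-0.015, 0.006, -0.004] r [-0.002, -0.003, 0.001] F [-0.3 -0.2 -2.5]
t 20.65 d [-0.114, 0.252, 0.136] r [-0.002, -0.003, 0.001] F [-0.3 -0.2 -2.5]
t 20.65 d [-0.287, 0.679, 0.378] r [-0.002, -0.003, 0.001] F [-0.3 -0.2 -2.5]
t 20.65 d [-0.304, 0.72, 0.402] r [-0.002, -0.003, 0.001] F [-0.3 -0.2 -2.5]
```

```bash
python3 -m creep '[{"grip":1,"delta_pos":[-0.05,0.1,0.05],"rotation":[0,0,0]},{"grip":1,"delta_pos":[-0.09,0.18,0.1],"rotation":[0,0,0]},{"grip":1,"delta_pos":[-0.12,0.25,0.14],"rotation":[0,0,0]},{"grip":1,"delta_pos":[-0.145,0.32,0.177],"rotation":[0,0,0]},{"grip":1,"delta_pos":[-0.165,0.375,0.207],"rotation":[0,0,0]}]'; python3 -m creep '[{"grip":1,"delta_pos":[-0.017,0.041,0.023],"rotation":[0,0,0]},{"grip":1,"delta_pos":[-0.033,0.082,0.047],"rotation":[0,0,0]},{"grip":1,"delta_pos":[-0.05,0.123,0.07],"rotation":[0,0,0]},{"grip":1,"delta_pos":[-0.066,0.164,0.093],"rotation":[0,0,0]},{"grip":1,"delta_pos":[-0.083,0.205,0.116],"rotation":[0,0,0]}]'; python3 -c "
from plan import *
for x in (-.008,-.003): cart(*G(J(x,.012,.015)))"
```

```text
clock: 21.15
tool_pos: [0.5139, 0.0268, 0.1095]
orientation: [139.3, -28.0, 115.1]
force: [-0.1, 0.2, -1.9]
opening: 0.0139
gripper_force: 30.0
clock: 21.65
tool_pos: [0.5376, 0.0279, 0.1089]
orientation: [139.4, -28.1, 115.1]
force: [-2.8, -0.8, -3.0]
opening: 0.014
gripper_force: 30.0
t 21.65 d [-0.034, 0.08, 0.071] r [-0.0, -0.002, 0.002] F [-2.8 -0.8 -3. ]
t 21.65 d [-0.051, 0.121, 0.095] r [-0.0, -0.002, 0.002] F [-2.8 -0.8 -3. ]
```

```bash
python3 -m creep '[{"grip":1,"delta_pos":[-0.008,0.02,0.015],"rotation":[0,0,0]},{"grip":1,"delta_pos":[-0.017,0.041,0.03],"rotation":[0,0,0]},{"grip":1,"delta_pos":[-0.025,0.06,0.045],"rotation":[0,0,0]},{"grip":1,"delta_pos":[-0.03,0.075,0.06],"rotation":[0,0,0]}]'; python3 -m creep '[{"grip":1,"delta_pos":[-0.004,0.01,0.006],"rotation":[0,0,0]},{"grip":1,"delta_pos":[-0.008,0.02,0.012],"rotation":[0,0,0]}]'; python3 -m creep '[{"grip":1,"delta_pos":[-0.003,0.008,0.005],"rotation":[0,0,0]},{"grip":1,"delta_pos":[-0.003,0.008,0.005],"rotation":[0,0,0]}]';  python3 -c "
from plan import *
for x in (-.008,-.003): cart(*G(J(x,.012,.015)))"
```

```text
clock: 22.05
tool_pos: [0.5451, 0.0299, 0.1075]
orientation: [139.5, -28.2, 115.2]
force: [-16.2, -3.9, 7.3]
opening: 0.0141
gripper_force: 30.2
clock: 22.25
tool_pos: [0.5478, 0.03, 0.1074]
orientation: [139.5, -28.2, 115.1]
force: [-14.6, -3.5, 5.4]
opening: 0.0143
gripper_force: 30.1
clock: 22.45
tool_pos: [0.5494, 0.03, 0.1073]
orientation: [139.4, -28.1, 115.1]
force: [-3.7, 1.7, -4.1]
opening: 0.0139
gripper_force: 30.0
t 22.45 d [0.001, -0.008, -0.003] r [-0.001, -0.003, 0.002] F [-3.7  1.7 -4.1]
t 22.45 d [-0.016, 0.033, 0.02] r [-0.001, -0.003, 0.002] F [-3.7  1.7 -4.1]
```

```bash
python3 -m creep '[{"grip":1,"delta_pos":[-0.003,0.008,0.005],"rotation":[0,0,0]},{"grip":1,"delta_pos":[-0.005,0.012,0.007],"rotation":[0,0,0]}]'; python3 -m creep '[{"grip":1,"delta_pos":[-0.004,0.01,0.006],"rotation":[0,0,0]},{"grip":1,"delta_pos":[-0.004,0.01,0.006],"rotation":[0,0,0]}]'; python3 -c "
from plan import *
s=snap('scene','s4');c=s['color'][150:270,220:380,::-1]
cv2.imwrite('pics/s4.png',cv2.resize(c,(800,600),interpolation=2));cart(*G(J(-.003,.012,.015)))"
```

```text
clock: 22.65
tool_pos: [0.5501, 0.0302, 0.1074]
orientation: [139.5, -28.2, 115.2]
force: [-14.1, -3.1, 5.7]
opening: 0.0138
gripper_force: 30.1
clock: 22.85
tool_pos: [0.552, 0.0302, 0.1073]
orientation: [139.4, -28.2, 115.1]
force: [-7.5, 0.2, -1.5]
opening: 0.0141
gripper_force: 30.0
t 22.9 d [-0.008, 0.011, 0.007] r [-0.002, -0.003, 0.002] F [-9.3 -0.4  0.8]
```

```bash
python3 -m creep '[{"grip":1,"delta_pos":[0.03,-0.08,-0.047],"rotation":[0,0,0]},{"grip":1,"delta_pos":[0.1,-0.25,-0.14],"rotation":[0,0,0]},{"grip":1,"delta_pos":[0.166,-0.41,-0.233],"rotation":[0,0,0]},{"grip":1,"delta_pos":[0.166,-0.41,-0.233],"rotation":[0,0,0]}]'; python3 -m creep '[{"grip":1,"delta_pos":[0.1,0.13,-0.14],"rotation":[0,0,0]},{"grip":1,"delta_pos":[0.2,0.26,-0.28],"rotation":[0,0,0]},{"grip":1,"delta_pos":[0.32,0.4,-0.45],"rotation":[0,0,0]},{"grip":1,"delta_pos":[0.32,0.4,-0.45],"rotation":[0,0,0]}]'; python3 -c "
from plan import *
j0=ctrl.get_obs()['joint_pos']
a=ik(*G(J(0,-.14,.085,45)),n=16)[1];b=ik(*G(J(.05,-.13,.08,90)),n=16)[1]
rows(j0,a,2);rows(a,b,2);print(a.round(1),b.round(1));cart(*G(J(-.05,.012,.085)))"
```

```text
clock: 23.3
tool_pos: [0.5024, 0.027, 0.1079]
orientation: [139.3, -28.0, 115.0]
force: [0.4, 0.3, -2.3]
opening: 0.0137
gripper_force: 30.0
clock: 23.7
tool_pos: [0.5071, 0.0271, 0.18]
orientation: [138.9, -27.7, 115.2]
force: [1.1, -0.3, -2.9]
opening: 0.0136
gripper_force: 30.0
1 d [-0.659, 0.483, -0.149] r [0.121, 0.138, -0.184] deg 23 p [ 0.565 -0.033  0.187] z [ 0.18  0.71 -0.68]
2 d [-0.8, -0.305, -0.631] r [0.11, 0.152, -0.147] deg 21 p [ 0.585 -0.137  0.177] z [-0.11  0.73 -0.67]
1 d [-0.304, 0.206, 0.032] r [0.125, 0.138, -0.181] deg 23 p [ 0.621 -0.131  0.173] z [-0.38  0.62 -0.68]
2 d [-0.353, 0.182, -0.076] r [0.106, 0.148, -0.157] deg 22 p [ 0.66  -0.12   0.172] z [-0.6   0.44 -0.67]
[-21.3  34.   13.4 -40.3 -96.2 -94.1] [  -6.7   50.2   38.9  -25.1 -120.   -73.5]
t 23.7 d [-0.007, -0.02, 0.021] r [0.004, -0.001, 0.006] F [ 1.1 -0.3 -2.9]
```

```bash
python3 - <<'E'
from plan import *
b=body(PHI,SY,UP)
for xp in(.03,.04,.05):
  for y,z in((-.13,.08),(-.13,.015),(-.11,.015),(-.08,.015),(-.053,.015)):
    t=J(xp,y,z,90);w=Ro.from_euler('z',t[3],degrees=True).apply(b)+t[:3]
    d=np.hypot(w[:,0]-.704,w[:,1]+.165)-.036;m=w[:,2]<.085
    near=d<.012
    print(xp,y,z,'horiz gap of low pts %.3f'%(d[m].min() if m.any() else 9),'lowest over pot %.3f'%(w[near,2].min() if near.any() else 9))
E
```

```text
0.03 -0.13 0.08 horiz gap of low pts 9.000 lowest over pot 0.130
0.03 -0.13 0.015 horiz gap of low pts -0.022 lowest over pot 0.065
0.03 -0.11 0.015 horiz gap of low pts -0.033 lowest over pot 0.065
0.03 -0.08 0.015 horiz gap of low pts -0.034 lowest over pot 0.065
0.03 -0.053 0.015 horiz gap of low pts -0.012 lowest over pot 0.065
0.04 -0.13 0.08 horiz gap of low pts 9.000 lowest over pot 0.130
0.04 -0.13 0.015 horiz gap of low pts -0.020 lowest over pot 0.065
0.04 -0.11 0.015 horiz gap of low pts -0.033 lowest over pot 0.065
0.04 -0.08 0.015 horiz gap of low pts -0.033 lowest over pot 0.065
0.04 -0.053 0.015 horiz gap of low pts -0.013 lowest over pot 0.065
0.05 -0.13 0.08 horiz gap of low pts 9.000 lowest over pot 0.130
0.05 -0.13 0.015 horiz gap of low pts -0.014 lowest over pot 0.065
0.05 -0.11 0.015 horiz gap of low pts -0.025 lowest over pot 0.065
0.05 -0.08 0.015 horiz gap of low pts -0.034 lowest over pot 0.065
0.05 -0.053 0.015 horiz gap of low pts -0.013 lowest over pot 0.065
```

```bash
python3 - <<'E'
from plan import *
b=body(PHI,SY,UP,.2)
for xp in(.045,.06):
  for y,z in((-.15,.08),(-.15,.015),(-.12,.015),(-.0825,.015)):
    t=J(xp,y,z);w=Ro.from_euler('z',t[3],degrees=True).apply(b)+t[:3]
    d=np.hypot(w[:,0]-.704,w[:,1]+.165)-.036;near=d<.015
    k=ik(*G(t),n=10)
    print(xp,y,z,'lowest over pot %.3f'%(w[near,2].min() if near.any() else 9),'low %.3f'%w[:,2].min(),k and (k[0].round(1),k[1].round(0)))
for x,y,z in((-.05,-.13,.085),(.055,-.145,.085),(.055,-.145,.015)):cart(*G(J(x,y,z)))
E
```

```text
0.045 -0.15 0.08 lowest over pot 0.225 low 0.130 (np.float64(51.9), array([ -26.,   21.,   -6.,  -54.,  -65., -115.]))
0.045 -0.15 0.015 lowest over pot 0.160 low 0.065 (np.float64(50.0), array([ -26.,   26.,   -8.,  -56.,  -61., -108.]))
0.045 -0.12 0.015 lowest over pot 0.160 low 0.065 (np.float64(48.0), array([ -24.,   25.,  -10.,  -58.,  -59., -108.]))
0.045 -0.0825 0.015 lowest over pot 0.186 low 0.065 (np.float64(45.7), array([ -21.,   23.,  -13.,  -59.,  -56., -109.]))
0.06 -0.15 0.08 lowest over pot 0.214 low 0.130 (np.float64(53.3), array([ -25.,   22.,   -5.,  -54.,  -64., -116.]))
0.06 -0.15 0.015 lowest over pot 0.149 low 0.065 (np.float64(51.5), array([ -26.,   27.,   -7.,  -56.,  -61., -109.]))
0.06 -0.12 0.015 lowest over pot 0.149 low 0.065 (np.float64(49.4), array([ -23.,   25.,   -9.,  -57.,  -59., -109.]))
0.06 -0.0825 0.015 lowest over pot 0.172 low 0.065 (np.float64(47.1), array([ -20.,   24.,  -11.,  -59.,  -56., -110.]))
t 23.7 d [-1.169, -0.026, -0.795] r [0.004, -0.001, 0.006] F [ 1.1 -0.3 -2.9]
t 23.7 d [-1.645, 0.827, -0.384] r [0.004, -0.001, 0.006] F [ 1.1 -0.3 -2.9]
t 23.7 d [-1.971, 0.42, 0.083] r [0.004, -0.001, 0.006] F [ 1.1 -0.3 -2.9]
```

```bash
python3 -m creep '[{"grip":1,"delta_pos":[-0.25,0,-0.15],"rotation":[0,0,0]},{"grip":1,"delta_pos":[-0.5,0,-0.33],"rotation":[0,0,0]},{"grip":1,"delta_pos":[-0.85,0.1,-0.5],"rotation":[0,0,0]},{"grip":1,"delta_pos":[-0.85,0.1,-0.5],"rotation":[0.004,0,0.006]}]'; python3 -c "
from plan import *
for x,y,z in((.05,-.135,.085),(.05,-.135,.015)):cart(*G(J(x,y,z)))"
```

```text
clock: 24.1
tool_pos: [0.525, -0.0743, 0.1743]
orientation: [139.9, -28.2, 114.4]
force: [-0.3, 0.8, -3.0]
opening: 0.0137
gripper_force: 30.0
t 24.1 d [-0.63, 0.732, 0.132] r [-0.003, 0.0, -0.004] F [-0.3  0.8 -3. ]
t 24.1 d [-0.961, 0.334, 0.604] r [-0.003, 0.0, -0.004] F [-0.3  0.8 -3. ]
```

```bash
python3 -m creep '[{"grip":1,"delta_pos":[-0.25,0.3,0.05],"rotation":[0,0,0]},{"grip":1,"delta_pos":[-0.5,0.6,0.1],"rotation":[0,0,0]},{"grip":1,"delta_pos":[-0.63,0.73,0.132],"rotation":[-0.003,0,-0.004]},{"grip":1,"delta_pos":[-0.63,0.73,0.132],"rotation":[-0.003,0,-0.004]}]';python3 -m creep '[{"grip":1,"delta_pos":[-0.1,-0.12,0.14],"rotation":[0,0,0]},{"grip":1,"delta_pos":[-0.2,-0.24,0.29],"rotation":[0,0,0]},{"grip":1,"delta_pos":[-0.3,-0.36,0.43],"rotation":[0,0,0]},{"grip":1,"delta_pos":[-0.331,-0.398,0.472],"rotation":[0,0,0]},{"grip":1,"delta_pos":[-0.331,-0.398,0.472],"rotation":[0,0,0]}]'; python3 -c "
from plan import *
for x,y,z in((.05,-.135,.015),(.05,-.105,.015),(.05,-.0825,.015),(.05,-.0725,.015)):cart(*G(J(x,y,z)))"
```

```text
clock: 24.5
tool_pos: [0.614, -0.1104, 0.1764]
orientation: [139.4, -28.2, 114.9]
force: [-0.8, 0.6, -2.4]
opening: 0.0136
gripper_force: 30.0
clock: 25.0
tool_pos: [0.6116, -0.1091, 0.1069]
orientation: [139.5, -28.2, 114.9]
force: [-0.3, -0.0, -2.7]
opening: 0.0139
gripper_force: 30.0
t 25.0 d [-0.047, 0.017, -0.022] r [-0.001, -0.003, -0.001] F [-0.3 -0.  -2.7]
t 25.0 d [0.198, 0.018, 0.152] r [-0.001, -0.003, -0.001] F [-0.3 -0.  -2.7]
t 25.0 d [0.382, 0.018, 0.281] r [-0.001, -0.003, -0.001] F [-0.3 -0.  -2.7]
t 25.0 d [0.463, 0.018, 0.339] r [-0.001, -0.003, -0.001] F [-0.3 -0.  -2.7]
```

```bash
python3 -m creep '[{"grip":1,"delta_pos":[0.08,0,0.055],"rotation":[0,0,0]},{"grip":1,"delta_pos":[0.15,0.01,0.105],"rotation":[0,0,0]},{"grip":1,"delta_pos":[0.2,0.018,0.15],"rotation":[0,0,0]},{"grip":1,"delta_pos":[0.25,0.018,0.187],"rotation":[0,0,0]},{"grip":1,"delta_pos":[0.29,0.018,0.217],"rotation":[0,0,0]}]'; python3 -m creep '[{"grip":1,"delta_pos":[0.025,0,0.018],"rotation":[0,0,0]},{"grip":1,"delta_pos":[0.05,0,0.035],"rotation":[0,0,0]},{"grip":1,"delta_pos":[0.07,0,0.05],"rotation":[0,0,0]}]'; python3 -c "
from plan import *
for x,y,z in((.05,-.0825,.015),(.05,-.0725,.015)):cart(*G(J(x,y,z)))"
```

```text
clock: 25.5
tool_pos: [0.6128, -0.0736, 0.1089]
orientation: [139.4, -27.9, 114.9]
force: [-2.5, -6.7, 1.7]
opening: 0.0138
gripper_force: 30.0
clock: 25.8
tool_pos: [0.6125, -0.0652, 0.1088]
orientation: [139.4, -27.9, 114.9]
force: [-1.9, -7.2, 1.1]
opening: 0.0138
gripper_force: 30.0
t 25.8 d [0.025, -0.018, 0.027] r [-0.0, -0.001, 0.002] F [-1.9 -7.2  1.1]
t 25.8 d [0.107, -0.018, 0.085] r [-0.0, -0.001, 0.002] F [-1.9 -7.2  1.1]
```

```bash
python3 -m creep '[{"grip":1,"delta_pos":[0.015,0,0.012],"rotation":[0,0,0]},{"grip":1,"delta_pos":[0.03,0,0.024],"rotation":[0,0,0]}]'; python3 -m creep '[{"grip":1,"delta_pos":[0.012,0,0.01],"rotation":[0,0,0]},{"grip":1,"delta_pos":[0.02,0,0.015],"rotation":[0,0,0]}]'; python3 -m creep '[{"grip":1,"delta_pos":[0.008,0,0.006],"rotation":[0,0,0]},{"grip":1,"delta_pos":[0.016,0,0.012],"rotation":[0,0,0]}]'; python3 -c "
from plan import *
cart(*G(J(.05,-.0825,.015)))"
```

```text
clock: 26.0
tool_pos: [0.6124, -0.0618, 0.1086]
orientation: [139.4, -27.9, 114.9]
force: [-2.6, -6.9, 1.8]
opening: 0.0141
gripper_force: 30.0
clock: 26.2
tool_pos: [0.6124, -0.0603, 0.1085]
orientation: [139.4, -27.8, 114.9]
force: [-5.7, -12.7, 3.9]
opening: 0.0141
gripper_force: 30.0
clock: 26.4
tool_pos: [0.6125, -0.0597, 0.1087]
orientation: [139.5, -27.7, 114.8]
force: [-6.8, -17.7, 6.7]
opening: 0.0138
gripper_force: 30.0
t 26.4 d [-0.018, -0.02, -0.006] r [-0.0, 0.002, 0.003] F [ -6.8 -17.7   6.7]
```

```bash
python3 -m creep '[{"grip":1,"delta_pos":[0,0,0],"rotation":[0,0,0]},{"grip":1,"delta_pos":[-0.1,0,-0.08],"rotation":[0,0,0]},{"grip":1,"delta_pos":[-0.25,0,-0.18],"rotation":[0,0,0]},{"grip":1,"delta_pos":[-0.25,0,-0.18],"rotation":[0,0,0]}]'; python3 -m creep '[{"grip":1,"delta_pos":[0.1,0.13,-0.14],"rotation":[0,0,0]},{"grip":1,"delta_pos":[0.2,0.26,-0.28],"rotation":[0,0,0]},{"grip":1,"delta_pos":[0.33,0.4,-0.47],"rotation":[0,0,0]},{"grip":1,"delta_pos":[0.33,0.4,-0.47],"rotation":[0,0,0]}]'; python3 -c "
from plan import *
for x,y,z in ((-.07,-.1,.085),(-.08,.035,.085),(-.08,.035,.015)): cart(*G(J(x,y,z)))"
```

```text
clock: 26.8
tool_pos: [0.6136, -0.0889, 0.1077]
orientation: [139.5, -28.1, 114.9]
force: [0.5, -0.4, -3.0]
opening: 0.0139
gripper_force: 30.0
clock: 27.2
tool_pos: [0.6144, -0.0875, 0.1817]
orientation: [139.2, -27.9, 115.1]
force: [1.3, -0.7, -0.8]
opening: 0.014
gripper_force: 30.0
t 27.2 d [0.455, -1.022, -0.494] r [0.001, -0.001, 0.003] F [ 1.3 -0.7 -0.8]
t 27.2 d [1.593, -1.099, 0.235] r [0.001, -0.001, 0.003] F [ 1.3 -0.7 -0.8]
t 27.2 d [1.265, -1.504, 0.704] r [0.001, -0.001, 0.003] F [ 1.3 -0.7 -0.8]
```

```bash
python3 -m creep '[{"grip":1,"delta_pos":[0.1,-0.3,-0.15],"rotation":[0,0,0]},{"grip":1,"delta_pos":[0.3,-0.7,-0.35],"rotation":[0,0,0]},{"grip":1,"delta_pos":[0.6,-1,-0.35],"rotation":[0,0,0]},{"grip":1,"delta_pos":[0.8,-1,-0.2],"rotation":[0,0,0.003]},{"grip":1,"delta_pos":[0.8,-1,-0.2],"rotation":[0,0,0.003]}]'; python3 -m creep '[{"grip":1,"delta_pos":[0.4,-0.05,0.2],"rotation":[0,0,0]},{"grip":1,"delta_pos":[0.79,-0.1,0.435],"rotation":[0,0,0]},{"grip":1,"delta_pos":[0.79,-0.1,0.435],"rotation":[0,0,0]}]'; python3 -c "
from plan import *
for n in('scene','top'):snap(n,n[0]+'5')
for x,y,z in ((-.08,.035,.085),(-.08,.035,.015)): cart(*G(J(x,y,z)))"
```

```text
clock: 27.7
tool_pos: [0.4912, -0.037, 0.1716]
orientation: [139.5, -28.5, 114.7]
force: [0.0, -1.2, -2.7]
opening: 0.0142
gripper_force: 30.0
clock: 28.0
tool_pos: [0.4727, 0.0542, 0.1745]
orientation: [139.5, -28.5, 115.0]
force: [0.2, -1.4, -2.2]
opening: 0.0136
gripper_force: 30.0
t 28.1 d [-0.004, 0.025, -0.022] r [-0.002, -0.003, -0.001] F [-0.4 -0.8 -2.6]
t 28.1 d [-0.335, -0.375, 0.447] r [-0.002, -0.003, -0.001] F [-0.4 -0.8 -2.6]
```

```bash
python3 -m creep '[{"grip":1,"delta_pos":[-0.1,-0.12,0.13],"rotation":[0,0,0]},{"grip":1,"delta_pos":[-0.2,-0.24,0.27],"rotation":[0,0,0]},{"grip":1,"delta_pos":[-0.335,-0.375,0.447],"rotation":[-0.002,-0.003,-0.001]},{"grip":1,"delta_pos":[-0.335,-0.375,0.447],"rotation":[-0.002,-0.003,-0.001]}]';  python3 -m creep '[{"grip":1,"delta_pos":[-0.05,0.12,0.07],"rotation":[0,0,0]},{"grip":1,"delta_pos":[-0.1,0.25,0.14],"rotation":[0,0,0]},{"grip":1,"delta_pos":[-0.149,0.369,0.21],"rotation":[0,0,0]},{"grip":1,"delta_pos":[-0.182,0.451,0.256],"rotation":[0,0,0]},{"grip":1,"delta_pos":[-0.199,0.492,0.28],"rotation":[0,0,0]}]'; python3 -c "
from plan import *
for x in (-.012,-.005): cart(*G(J(x,.035,.015)))"
```

```text
clock: 28.5
tool_pos: [0.4767, 0.0466, 0.1047]
orientation: [139.6, -28.2, 114.3]
force: [0.1, -0.2, -2.2]
opening: 0.0141
gripper_force: 30.0
clock: 29.0
tool_pos: [0.5369, 0.0511, 0.1074]
orientation: [139.4, -28.0, 114.6]
force: [-0.1, -0.2, -1.6]
opening: 0.0137
gripper_force: 30.0
t 29.0 d [-0.014, 0.052, 0.04] r [0.001, 0.001, -0.001] F [-0.1 -0.2 -1.6]
t 29.0 d [-0.037, 0.11, 0.073] r [0.001, 0.001, -0.001] F [-0.1 -0.2 -1.6]
```

```bash
python3 -m creep '[{"grip":1,"delta_pos":[-0.008,0.03,0.022],"rotation":[0,0,0]},{"grip":1,"delta_pos":[-0.014,0.052,0.04],"rotation":[0,0,0]},{"grip":1,"delta_pos":[-0.02,0.067,0.05],"rotation":[0,0,0]}]'; python3 -m creep '[{"grip":1,"delta_pos":[-0.005,0.012,0.007],"rotation":[0,0,0]},{"grip":1,"delta_pos":[-0.009,0.022,0.012],"rotation":[0,0,0]}]'; python3 -m creep '[{"grip":1,"delta_pos":[-0.005,0.012,0.007],"rotation":[0,0,0]},{"grip":1,"delta_pos":[-0.005,0.012,0.007],"rotation":[0,0,0]}]'; python3 -c "
from plan import *
cart(*G(J(-.005,.035,.015)))"
```

```text
clock: 29.3
tool_pos: [0.5439, 0.0526, 0.1067]
orientation: [139.5, -28.1, 114.6]
force: [0.1, 0.1, -1.9]
opening: 0.0135
gripper_force: 30.0
clock: 29.5
tool_pos: [0.5466, 0.0524, 0.1067]
orientation: [139.5, -28.1, 114.6]
force: [-0.2, 0.6, -3.0]
opening: 0.0138
gripper_force: 30.0
clock: 29.7
tool_pos: [0.5483, 0.0525, 0.1067]
orientation: [139.4, -28.1, 114.6]
force: [0.5, -0.2, -3.0]
opening: 0.0138
gripper_force: 30.0
t 29.7 d [-0.002, 0.02, 0.01] r [0.001, 0.001, -0.001] F [ 0.5 -0.2 -3. ]
```

```bash
python3 -m creep '[{"grip":1,"delta_pos":[-0.005,0.012,0.007],"rotation":[0,0,0]},{"grip":1,"delta_pos":[-0.008,0.018,0.01],"rotation":[0,0,0]}]'; python3 -m creep '[{"grip":1,"delta_pos":[-0.005,0.012,0.007],"rotation":[0,0,0]},{"grip":1,"delta_pos":[-0.005,0.012,0.007],"rotation":[0,0,0]}]';python3 -m creep '[{"grip":1,"delta_pos":[-0.004,0.01,0.006],"rotation":[0,0,0]},{"grip":1,"delta_pos":[-0.004,0.01,0.006],"rotation":[0,0,0]}]'
```

```text
clock: 29.9
tool_pos: [0.5505, 0.0525, 0.1067]
orientation: [139.4, -28.1, 114.6]
force: [-0.8, -0.6, -2.7]
opening: 0.0137
gripper_force: 30.0
clock: 30.1
tool_pos: [0.551, 0.0528, 0.1064]
orientation: [139.5, -28.1, 114.6]
force: [-4.6, -1.3, -0.6]
opening: 0.014
gripper_force: 30.0
clock: 30.3
tool_pos: [0.5516, 0.053, 0.1061]
orientation: [139.6, -28.1, 114.6]
force: [-5.6, -1.8, 0.6]
opening: 0.0144
gripper_force: 30.0
```

```bash
python3 -m creep '[{"grip":1,"delta_pos":[-0.004,0.012,0.007],"rotation":[0,0,0]},{"grip":1,"delta_pos":[-0.008,0.02,0.011],"rotation":[0,0,0]}]'; python3 -m creep '[{"grip":1,"delta_pos":[-0.004,0.01,0.006],"rotation":[0,0,0]},{"grip":1,"delta_pos":[-0.008,0.02,0.011],"rotation":[0,0,0]}]'; python3 -m creep '[{"grip":1,"delta_pos":[0.033,-0.082,-0.047],"rotation":[0,0,0]},{"grip":1,"delta_pos":[0.1,-0.25,-0.14],"rotation":[0,0,0]},{"grip":1,"delta_pos":[0.199,-0.492,-0.28],"rotation":[0,0,0]},{"grip":1,"delta_pos":[0.199,-0.492,-0.28],"rotation":[0,0,0]}]'; python3 -c "
from plan import *
a=snap('scene','s6')['color'][165:265,220:320,::-1];b=snap('top','t6')['color'][150:225,180:270,::-1]
cv2.imwrite('pics/s6.png',np.hstack([cv2.resize(a,(400,400),interpolation=2),cv2.resize(b,(400,400),interpolation=2)]))"
```

```text
clock: 30.5
tool_pos: [0.5524, 0.0532, 0.1056]
orientation: [139.7, -28.2, 114.6]
force: [-11.9, -4.8, 3.3]
opening: 0.0138
gripper_force: 30.1
clock: 30.7
tool_pos: [0.5531, 0.0534, 0.1052]
orientation: [139.8, -28.3, 114.7]
force: [-22.6, -7.8, 9.8]
opening: 0.0139
gripper_force: 30.2
clock: 31.1
tool_pos: [0.4952, 0.0505, 0.1065]
orientation: [139.5, -28.1, 114.5]
force: [1.1, -0.3, -2.7]
opening: 0.0135
gripper_force: 30.0
```

View pics/s6.png

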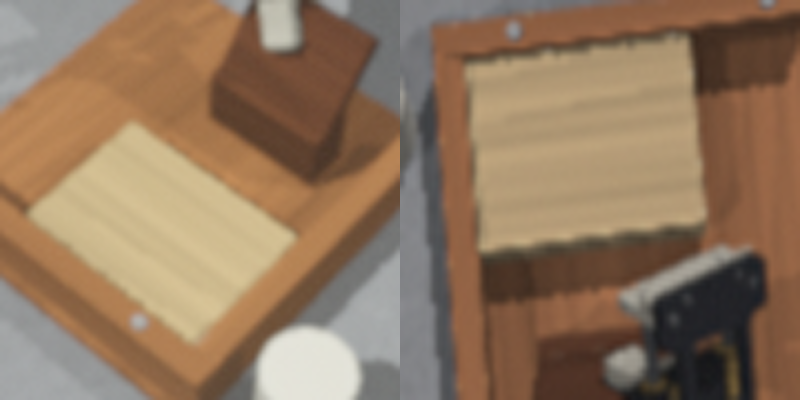

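The last picture shows the stack tight in the corner: in the top half its edges run along the fences from (465,60) to (690,33), and no lower board sticks out. I check the silhouette numerically and plan the return.

```bash
python3 - <<'E'
from plan import *
c,s=np.cos(JY),np.sin(JY)
def jw(x,y,z):return [jc[0]+c*x-s*y,jc[1]+s*x+c*y,z]
for f in('t6','s6'):
    im=np.load(f+'.npz')['c'].astype(float);m=(im[...,2]/im[...,0]>.58)&(im[...,2]/im[...,0]<.8)&(im.sum(2)>330)
    pts=np.float32([proj(f,jw(x,y,z)) for x in(.01,.12) for y in(-.035,.115) for z in(.012,.048)])
    hull=cv2.convexHull(pts);H=np.zeros(m.shape,np.uint8);cv2.fillPoly(H,[hull.astype(np.int32)],1)
    N=cv2.dilate(H,np.ones((17,17)));mm=m&(N>0)
    k,l,st,_=cv2.connectedComponentsWithStats(mm.astype(np.uint8));i=1+np.argmax(st[1:,4]);r=cv2.minAreaRect(np.argwhere(l==i)[:,::-1].astype(np.float32))
    top=np.float32([proj(f,jw(x,y,.048)) for x,y in((.01,-.035),(.01,.115),(.12,.115),(.12,-.035))])
    print(f,'blob box',cv2.boxPoints(r).round(1).tolist(),'model top',top.round(1).tolist(),'area',st[i,4],cv2.contourArea(top))
for t in (J(-.04,.035,.095),(.468,.349,.095,7.5),(.468,.349,.005,7.5)): cart(*G(t))
E
```

```text
t6 blob box [[193.3000030517578, 161.8000030517578], [244.8000030517578, 156.3000030517578], [248.60000610351562, 191.60000610351562], [197.10000610351562, 197.1999969482422]] model top [[248.10000610351562, 192.39999389648438], [196.89999389648438, 197.6999969482422], [193.8000030517578, 161.5], [244.1999969482422, 156.39999389648438]] area 1786 1852.0170207758201
s6 blob box [[224.39999389648438, 219.6999969482422], [255.60000610351562, 187.10000610351562], [294.0, 223.89999389648438], [262.8999938964844, 256.5]] model top [[253.3000030517578, 194.10000610351562], [295.5, 223.89999389648438], [268.0, 251.39999389648438], [225.5, 218.1999969482422]] area 1950 1964.517611538875
t 31.2 d [0.323, 0.599, -0.453] r [0.002, 0.001, -0.001] F [ 0.7 -0.5 -2.7]
t 31.2 d [2.828, 0.09, 0.866] r [0.026, 0.031, -0.036] F [ 0.7 -0.5 -2.7]
t 31.2 d [2.405, -0.427, 1.469] r [0.026, 0.031, -0.036] F [ 0.7 -0.5 -2.7]
```

```bash
python3 -m creep '[{"grip":1,"delta_pos":[0.1,0.12,-0.14],"rotation":[0,0,0]},{"grip":1,"delta_pos":[0.2,0.24,-0.28],"rotation":[0,0,0]},{"grip":1,"delta_pos":[0.375,0.45,-0.535],"rotation":[0,0,0]},{"grip":1,"delta_pos":[0.375,0.45,-0.535],"rotation":[0,0,0]}]'; python3 -m creep '[{"grip":1,"delta_pos":[0.3,-0.04,0.17],"rotation":[0,0,0]},{"grip":1,"delta_pos":[0.6,-0.09,0.34],"rotation":[0,0,0]},{"grip":1,"delta_pos":[0.85,-0.13,0.48],"rotation":[0,0,0]}]'; python3 -m creep '[{"grip":1,"delta_pos":[0.3,-0.04,0.17],"rotation":[0,0,0]},{"grip":1,"delta_pos":[0.6,-0.09,0.34],"rotation":[0.01,0.015,-0.018]},{"grip":1,"delta_pos":[0.85,-0.13,0.48],"rotation":[0.026,0.031,-0.036]},{"grip":1,"delta_pos":[0.85,-0.13,0.48],"rotation":[0.026,0.031,-0.036]}]'; python3 -c "
from plan import *
for t in ((.468,.349,.095,7.5),(.468,.349,.005,7.5)): cart(*G(t))"
```

```text
clock: 31.6
tool_pos: [0.5004, 0.05, 0.1914]
orientation: [139.0, -27.7, 114.8]
force: [2.1, 0.4, -1.1]
opening: 0.014
gripper_force: 30.0
clock: 31.9
tool_pos: [0.4769, 0.1479, 0.1864]
orientation: [139.4, -28.1, 114.5]
force: [1.0, 0.6, -2.3]
opening: 0.0139
gripper_force: 30.0
clock: 32.3
tool_pos: [0.4556, 0.2462, 0.1868]
orientation: [139.5, -28.1, 119.7]
force: [1.1, -0.8, -2.2]
opening: 0.0137
gripper_force: 30.0
t 32.3 d [0.7, -0.028, 0.464] r [-0.002, -0.003, 0.001] F [ 1.1 -0.8 -2.2]
t 32.3 d [0.276, -0.543, 1.068] r [-0.002, -0.003, 0.001] F [ 1.1 -0.8 -2.2]
```

```bash
python3 -m creep '[{"grip":1,"delta_pos":[0.3,-0.01,0.2],"rotation":[0,0,0]},{"grip":1,"delta_pos":[0.55,-0.02,0.36],"rotation":[0,0,0]},{"grip":1,"delta_pos":[0.7,-0.028,0.464],"rotation":[-0.002,-0.003,0.001]},{"grip":1,"delta_pos":[0.7,-0.028,0.464],"rotation":[-0.002,-0.003,0.001]}]'; python3 -m creep '[{"grip":1,"delta_pos":[-0.12,-0.14,0.17],"rotation":[0,0,0]},{"grip":1,"delta_pos":[-0.24,-0.29,0.34],"rotation":[0,0,0]},{"grip":1,"delta_pos":[-0.33,-0.4,0.47],"rotation":[0,0,0]},{"grip":1,"delta_pos":[-0.38,-0.46,0.54],"rotation":[0,0,0]},{"grip":1,"delta_pos":[-0.38,-0.46,0.54],"rotation":[0,0,0]}]'; python3 -c "
from plan import *
for t in ((.468,.349,.005,7.5),(.468,.349,.003,7.5)): cart(*G(t))"
```

```text
clock: 32.7
tool_pos: [0.4404, 0.328, 0.1863]
orientation: [139.5, -27.9, 119.3]
force: [-0.6, -1.0, -2.2]
opening: 0.0139
gripper_force: 30.0
clock: 33.2
tool_pos: [0.4428, 0.3237, 0.1042]
orientation: [139.7, -28.0, 118.8]
force: [0.7, -0.7, -1.1]
opening: 0.0138
gripper_force: 30.0
t 33.2 d [0.017, -0.052, 0.073] r [0.001, 0.004, -0.004] F [ 0.7 -0.7 -1.1]
t 33.2 d [0.007, -0.064, 0.086] r [0.001, 0.004, -0.004] F [ 0.7 -0.7 -1.1]
```

```bash
python3 -m creep '[{"grip":1,"delta_pos":[0.01,-0.03,0.04],"rotation":[0.001,0.004,-0.004]},{"grip":1,"delta_pos":[0.017,-0.052,0.073],"rotation":[0.001,0.004,-0.004]},{"grip":1,"delta_pos":[0.017,-0.052,0.073],"rotation":[0.001,0.004,-0.004]}]'; python3 -m creep '[{"grip":1,"delta_pos":[-0.005,-0.006,0.007],"rotation":[0,0,0]},{"grip":1,"delta_pos":[-0.005,-0.006,0.007],"rotation":[0,0,0]}]'; python3 -c "
from plan import *
cart(*G((.468,.349,.004,7.5)))"
```

```text
clock: 33.5
tool_pos: [0.4401, 0.3306, 0.0994]
orientation: [139.3, -28.0, 119.7]
force: [-0.1, 0.1, -2.8]
opening: 0.0139
gripper_force: 30.0
clock: 33.7
tool_pos: [0.4399, 0.3309, 0.0986]
orientation: [139.2, -28.0, 119.8]
force: [0.7, 0.4, -2.3]
opening: 0.0136
gripper_force: 30.0
t 33.7 d [-0.03, -0.01, 0.008] r [0.001, -0.002, 0.003] F [ 0.7  0.4 -2.3]
```

```bash
python3 -m creep '[{"grip":1,"delta_pos":[-0.007,-0.009,0.01],"rotation":[0,0,0]},{"grip":1,"delta_pos":[-0.007,-0.009,0.01],"rotation":[0,0,0]}]'; python3 -m creep '[{"grip":1,"delta_pos":[-0.005,-0.006,0.007],"rotation":[0,0,0]},{"grip":1,"delta_pos":[-0.005,-0.006,0.007],"rotation":[0,0,0]}]'
```

```text
clock: 33.9
tool_pos: [0.4397, 0.3308, 0.0967]
orientation: [139.3, -28.0, 119.7]
force: [-0.7, 0.1, -2.6]
opening: 0.0135
gripper_force: 30.0
clock: 34.1
tool_pos: [0.4401, 0.3309, 0.0963]
orientation: [139.2, -28.0, 119.8]
force: [-1.3, -2.5, 3.3]
opening: 0.014
gripper_force: 30.0
```

```bash
python3 -m creep '[{"grip":0.8,"delta_pos":[0,0,0],"rotation":[0,0,0]},{"grip":0.6,"delta_pos":[0,0,0],"rotation":[0,0,0]},{"grip":0.4,"delta_pos":[0,0,0],"rotation":[0,0,0]},{"grip":0.3,"delta_pos":[0,0,0],"rotation":[0,0,0]},{"grip":0.2,"delta_pos":[0,0,0],"rotation":[0,0,0]}]'; python3 -m creep '[{"grip":0.1,"delta_pos":[0,0,0],"rotation":[0,0,0]},{"grip":0,"delta_pos":[0,0,0],"rotation":[0,0,0]},{"grip":0,"delta_pos":[0,0,0],"rotation":[0,0,0]},{"grip":0,"delta_pos":[0,0,0],"rotation":[0,0,0]}]'; python3 -m creep '[{"grip":0,"delta_pos":[0,0,-0.1],"rotation":[0,0,0]},{"grip":0,"delta_pos":[0,0,-0.25],"rotation":[0,0,0]},{"grip":0,"delta_pos":[0,0,-0.45],"rotation":[0,0,0]},{"grip":0,"delta_pos":[0,0,-0.65],"rotation":[0,0,0]},{"grip":0,"delta_pos":[0,0,-0.65],"rotation":[0,0,0]}]'; python3 -m creep '[{"grip":0,"delta_pos":[-0.15,0,-0.15],"rotation":[0,0,0]},{"grip":0,"delta_pos":[-0.4,0,-0.3],"rotation":[0,0,0]},{"grip":0,"delta_pos":[-0.7,0,-0.4],"rotation":[0,0,0]},{"grip":0,"delta_pos":[-0.7,0,-0.4],"rotation":[0,0,0]}]'
```

```text
clock: 34.6
tool_pos: [0.4399, 0.3308, 0.0957]
orientation: [139.3, -28.0, 119.7]
force: [0.5, 0.2, 0.2]
opening: 0.0439
gripper_force: 0.0
clock: 35.0
tool_pos: [0.4398, 0.3307, 0.0957]
orientation: [139.3, -28.0, 119.7]
force: [-0.3, -0.4, 0.0]
opening: 0.0759
gripper_force: 0.0
clock: 35.5
tool_pos: [0.414, 0.2892, 0.141]
orientation: [139.1, -27.9, 119.8]
force: [0.2, 0.4, -0.3]
opening: 0.0878
gripper_force: 0.0
clock: 35.9
tool_pos: [0.4312, 0.2075, 0.132]
orientation: [139.3, -27.9, 119.4]
force: [-0.7, 0.2, 0.3]
opening: 0.0878
gripper_force: 0.0
```

```bash
python3 - <<'E'
from plan import *
A=np.load('scene.npz')['c'].astype(float);snap('scene','s9');B=np.load('s9.npz')['c'].astype(float)
for im in(A,B):
    r=im[225:270,355:430] if 0 else im[200:275,355:430];m=(r.sum(2)<230)&(r[...,0]>1.25*r[...,2]);y,x=np.nonzero(m);print('tapper px',m.sum(),x.mean().round(1)+355,y.mean().round(1)+200)
C=np.load('s6.npz')['c'].astype(float)
d=np.abs(B-C).sum(2)>60
print('changed px on stack since s6',d[190:255,228:290].sum())
print('expected shift',proj('s9',[.468,.349,.05])-proj('s9',[.472,.3497,.05]),'expected total log top',proj('s9',[.488,-.354,.108]))
r=np.load('s9.npz')['c'];u,v=proj('s9',[.488,-.354,.108]).astype(int);print(r[v,u],proj('scene',[.492,-.0104,.112]).astype(int),A[157,277])
E
```

```text
tapper px 850 386.9 244.4
tapper px 381 383.5 248.2
changed px on stack since s6 196
expected shift [ 0.62790137 -1.14875121] expected total log top [200.11649045 103.96793053]
[179 149 108] [276 156] [189. 158. 117.]
```

```bash
python3 -m creep '[{"grip":0,"delta_pos":[-0.3,0.1,-0.3],"rotation":[0,0,0]},{"grip":0,"delta_pos":[-0.6,0.2,-0.6],"rotation":[0,0,0]},{"grip":0,"delta_pos":[-1,0.2,-0.9],"rotation":[0,0,0]},{"grip":0,"delta_pos":[-1,0.2,-0.9],"rotation":[0,0,0]}]'; python3 - <<'E'
from plan import *
A=np.load('scene.npz')['c'].astype(float);snap('scene','s10');B=np.load('s10.npz')['c'].astype(float);snap('top','t10')
for t in (230,300):
  for im in(A,B):
    r=im[200:275,340:430];m=(r.sum(2)<t)&(r[...,0]>1.35*r[...,2]);k,l,st,ce=cv2.connectedComponentsWithStats(m.astype(np.uint8));i=1+np.argmax(st[1:,4]);print('tapper',t,st[i],ce[i].round(1))
c,s=np.cos(JY),np.sin(JY)
def jw(x,y,z):return [jc[0]+c*x-s*y,jc[1]+s*x+c*y,z]
for f in('t6','t10','s6','s10'):
    im=np.load(f+'.npz')['c'].astype(float);q=im[...,2]/im[...,0];m=(q>.58)&(q<.8)&(im.sum(2)>330)
    H=np.zeros(m.shape,np.uint8);cv2.fillPoly(H,[cv2.convexHull(np.float32([proj(f,jw(x,y,z)) for x in(.01,.12) for y in(-.035,.115) for z in(.012,.048)])).astype(np.int32)],1)
    k,l,st,ce=cv2.connectedComponentsWithStats((m&(cv2.dilate(H,np.ones((17,17)))>0)).astype(np.uint8));i=1+np.argmax(st[1:,4]);print(f,st[i],ce[i].round(1))
E
```

```text
clock: 36.35
tool_pos: [0.4564, 0.0744, 0.1579]
orientation: [139.3, -27.8, 119.4]
force: [0.2, 0.8, -0.7]
opening: 0.0879
gripper_force: 0.0
tapper 230 [ 24  28  44  36 779] [45.4 46.3]
tapper 230 [ 25  36  37  26 351] [43. 49.]
tapper 300 [  23   10   57   55 1910] [51.8 37.9]
tapper 300 [  24    8   55   55 1743] [51.2 35.1]
t6 [ 194  157   55   40 1786] [221.2 176.6]
t10 [ 194  157   55   40 1790] [221.2 176.6]
s6 [ 227  196   67   55 1950] [260.1 222.4]
s10 [ 227  196   67   55 1950] [260.1 222.4]
```

```bash
python3 -c "
from plant import ctrl
print(ctrl.close_job())"
```

```text
the job is handed in; nothing more can be done
None
```

I handed the job in at about 36 s with the log upright in the crate, the four boards flush against both fences as far as the cameras showed (lower boards only partly visible), and the tapping block back on its mat; no verdict came back.

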